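Stack a sight glass between polarisers and run it in under the microscope bridge

ROBOT

A 7-joint arm with a two-finger parallel gripper is mounted at the origin on the work surface. World frame = base frame: x ahead of the robot, y to its left, z up, the work surface at z = 0. Lengths are in m, angles in rad, forces in N, time in s.
With the tool pointing down it reaches from about 0.4 to 0.85 m from the base axis. Payload 4.5 kg.
Tool frame: the origin (TCP) lies at the very end of the fingers, on their centre line; the grasp point (between the pads) lies 19 mm behind it; y points along the fingers, x is the direction in which the jaws open and shut, and the axes are right-handed (so a half turn about y gives the same grasp; the last joint's range is limited). The gripper opens to 88 mm and grips with 3 to 60 N. Pads are 18 mm wide; open, the fingers measure 123 mm over their backs; the gripper's body (75 mm by 187 mm) begins 45 mm behind the grasp point.
Start: joints at [1.378, 0.689, -0.195, 1.565, 0.157, 0.902, -0.215], TCP at [0.141, -0.609, 0.239] pointing down, gripper open.
Joint ranges: [-3.01, 3.01], [-0.46, 2.08], [-1.47, 1.51], [0.13, 2.56], [-1, 4.14], [0.04, 2.09], [-2.66, 2.66]. Speed limits (rad/s): [2.57, 2.57, 3.14, 3.14, 3.14, 3.14, 3.14].

INTERFACE

Orientations are given as a unit quaternion [x, y, z, w].
In Python, from plant import r gives the robot as it stands.
- The arm moves only by the shell command python3 -m inch 'ROWS' [OPENING] [FORCE]. ROWS is JSON, a list of rows, each a list of 6 numbers: the shift along the tool's x, y, z in mm, then the turn, a rotation vector about the tool's x, y, z in rad. In form: [[x, y, z, ax, ay, az], ...]. A call has 1 to 12 rows; each row shifts and turns the commanded pose from where the row before left it, along the tool's axes as they then stand; what a row does not reach is not made up. A row lasts 1/12 s, in which the tool goes at most 41.7 mm and 7.16 degrees, less where a joint would pass 70% of its speed; a pose out of reach is approached as far as the arm can. A call is refused whole if a number of a shift passes 41.7 or a number of a turn 0.125, either way. A call with a gripper value outside its range is refused whole. OPENING is the finger opening in mm, from 0 to 88.1, set as the call begins (- or left out, the last holds). The fingers move at their own pace and stop on an object; FORCE is the grip in N (left out, the last holds). Time passes only in rows, so rows that do not move let the fingers close. It gives the time, the measured TCP pose, the force and the opening at its end, in the units of the state.
- r.get_state(): the state, without advancing time (a new reading comes with each control period).
- r.snapshot(name): name is "scene" or "top"; returns a dict with "img" (400x640x3 uint8, red, green, blue), "range_z" (400x640 float32, m along the optical axis (not along the pixel's ray), 0 where there is no reading), "mtx" (3x3 intrinsics, pixels), "camera_from_world" (4x4, takes a point from world to camera coordinates). Camera axes: x right, y down, z forward; pixel columns grow to the right and rows downward; lengths in m; the calibration is good to about 2 mm. A picture is of the moment at which its call begins.
- r.finish_job(): hands the job in, once; it reports no verdict.
The state is a dict: "clock": time; "q": joint angles; "qd": joint speeds; "joint_torque": joint torques, N m; "tool_pos": TCP position; "eef_rot": TCP orientation; "contact_force": force on the tool from outside, world axes, zero at the start; "moment": the same for the moment, N m; "opening": opening from 0.0 (shut) to 1.0 (fully open).
Only numpy, scipy, OpenCV 4.12 (cv2) and the standard library are available. Lean on these libraries where they do the work, as an engineer would, in place of code of your own. Each camera call takes 0.05 s, during which the arm holds its last target.

TASK

Set up the green sight glass for a stress check: on the microscope's sliding stage, build a flat stack centred on the white ring, with the polariser (white ring) at the bottom, the sight glass on it and the analyser (red ring) on top, setting each down gently without dropping it. Then slide the loaded stage fully in to its stop so that the stack passes under the red height-limit bar still centred, and let go. Touch neither bar nor bridge, do not stand the discs on edge, and leave the blue filter and everything else on the bench where they are.

Things in the scene. Friction and masses are not known exactly. Their poses are not given: they have to be found in the camera images.
- polariser_c (a point): Polariser: flat round filter in a black knurled mount, 66 mm diameter, 12 mm thick, about 80 g, dark grey face with a WHITE ring round it. Lies flat on the bench. Point at its centre, half-way up; z is its axis.
- sight_glass_c (a point): Fused sight glass to be inspected: flat green glass disc in a plain bright steel ring, 62 mm diameter, 14 mm thick, about 160 g. Lies flat on the bench. Point at its centre, half-way up; z is its axis.
- analyser_c (a point): Analyser: flat round filter in a black knurled mount, 66 mm diameter, 12 mm thick, about 80 g, dark grey face with a RED ring round it. Lies flat on the bench. Point at its centre, half-way up; z is its axis.
- blue_filter_c (a point): Blue colour filter, not needed: black knurled mount 66 mm diameter, 12 mm thick, blue face. Lies flat on the bench and stays there. Point at its centre, half-way up.
- stage_centre (a point): Centre of the microscope's sliding stage, on the flat top of the black stage plate (this top is about 74 mm above the bench), at the middle of the pale light window and the 72 mm diameter white ring. The stage plate is 150 mm along this point's x by 190 mm along its y (+-75, +-95 mm), 12 mm thick, and slides level along +y of this point, towards and under the bridge.
- stage_knob (a point): Knob for pushing the stage: upright silver post 18 mm diameter (about 20 mm over the knurling), 34 mm tall, standing on the outer end of the stage, 125 mm from the stage centre in its -y direction. Point at the middle of its height, 17 mm above the stage top; it moves with the stage and does not turn.
- stage (a joint): Travel of the sliding stage in m: 0 fully out (loading), 0.17 fully in against its stop, with the stage centre under the objective. It starts between 0 and 0.04 and stays where it is left; moving it takes about 3 to 5 N.
- scope: Microscope base, ivory box 230 mm (x) by 420 mm (y), with rails up to 60 mm high; origin at the centre of its underside on the bench; +y is the direction in which the stage slides in. It is fixed.
- bridge: Fixed bridge of the microscope (same origin and axes as the base): two columns at x = +-105 mm (inner faces +-90), y = 55 to 115 mm, a cross-beam from 175 to 225 mm above the bench, and the optical head above it up to 410 mm, all within y = 53 to 120 mm (a loose camera cable behind is only scenery).
- limit_bar (a point): Middle of the underside of the red height-limit bar, which runs along x between the columns 117 mm above the bench (43 mm above the stage top); the bar is 12 mm wide in y and 14 mm tall. A flat stack of polariser, sight glass and analyser is 38 mm tall and clears it by 5 mm.
- jar: Specimen jar, bystander: amber with white lid, 52 mm diameter, 50 mm tall; origin at the centre of its underside.
- objective: Spare objective standing on its thread, bystander: silver with a yellow ring, 38 mm diameter, 52 mm tall; origin at the centre of its underside.
- oil_bottle: Oil dropper bottle, bystander: amber with black cap, 32 mm diameter, 72 mm tall; origin at the centre of its underside.
- cleaner: Lens-cleaner bottle, bystander: white with blue cap, 44 mm diameter, 130 mm tall; origin at the centre of its underside.
- slide_box: Slide box, bystander: dark green, 84 mm (x) by 100 mm (y), 33 mm tall; origin at the centre of its underside.
- petri_dish: Closed Petri dish, bystander: 90 mm diameter, 15 mm tall; origin at the centre of its underside.
- lens_brush: Lens brush lying flat, bystander: 150 mm long along its x, at most 22 mm wide and 15 mm tall; origin at its middle, underside.

How it is judged:
By the outcome, as a careful person would: the job done as asked, in the order asked, and still so for the second after the job is handed in, with the robot touching nothing.
It also fails if it takes over 72 s, if anything falls off the work surface, if the arm or the gripper's body presses on something with over 40 N, if the wrist force passes 120 N, or if a joint passes its speed limit or range.

## Working session

There is one attempt and no reset: what is moved stays moved. The work goes in short steps, Python scripts to look and compute and a shell command to move; the robot and the scene stay as the last step left them, time stands still between calls to the robot, and variables do not carry over. Pictures are saved under pics/ and viewed, and the job is handed in when it is done.

```bash
ls; mkdir -p pics; python3 - <<'E'
from plant import r
import cv2,numpy as np
print(r.get_state())
for n in("scene","top"):
    s=r.snapshot(n); np.savez(f"{n}0.npz",**s)
    cv2.imwrite(f"pics/{n}0.png",s["img"][:,:,::-1]); print(n,s["mtx"],s["camera_from_world"])
E
```

```text
pics
{'clock': 0.0, 'q': array([ 1.37781221,  0.6899575 , -0.19450992,  1.56633688,  0.15730447,
        0.90249936, -0.21508363]), 'qd': array([ 7.18580790e-05, -7.71429077e-05, -8.57321708e-04,  2.46096189e-03,
       -2.82744376e-04, -1.58362189e-03,  8.73278410e-04]), 'joint_torque': array([ 1.38893511e-04, -5.27560365e+01, -1.26668360e+00, -1.53428882e+01,
       -5.25568344e-02,  6.54447475e-03,  1.91249642e-04]), 'tool_pos': array([ 0.14033512, -0.60839679,  0.23792836]), 'eef_rot': array([-0.55302702,  0.44071662, -0.43965672,  0.55374357]), 'contact_force': array([-0.23539705,  0.12785031,  0.01009994]), 'moment': array([-0.01302567,  0.01020855, -0.01010165]), 'opening': 0.9988494195635409}
scene [[423.65480564   0.         314.62454077]
 [  0.         423.65480564 192.63014644]
 [  0.           0.           1.        ]] [[ 0.6034      0.79723847  0.01786793 -0.24994177]
 [ 0.49423594 -0.3562967  -0.7929587  -0.20936362]
 [-0.62581089  0.48730225 -0.60901333  1.57799311]
 [ 0.          0.          0.          1.        ]]
top [[404.66932087   0.         313.68544366]
 [  0.         404.66932087 197.01634681]
 [  0.           0.           1.        ]] [[-0.0276699  -0.99942207 -0.01974581 -0.07241168]
 [-0.98348658  0.0307524  -0.17834918  0.53123705]
 [ 0.17885333  0.01448483 -0.98376912  1.10564358]
 [ 0.          0.          0.          1.        ]]
```

View pics/scene0.png

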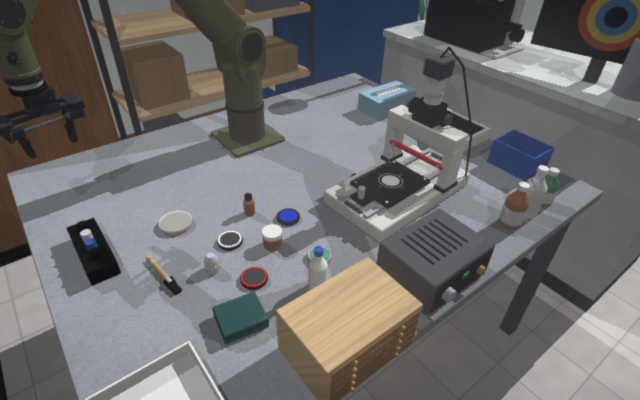

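View pics/top0.png

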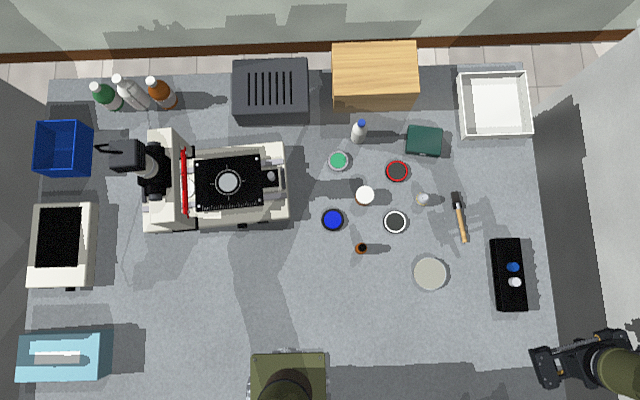

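The scene view shows the discs left of the microscope, and the stage with its knob facing the discs. In the top view: polariser (395,222), glass (338,160), analyser (397,171), blue filter (332,219), stage ring (228,183), knob (271,176). Next I measure them.

```bash
cat > h.py <<'E'
import numpy as np,cv2
from scipy.spatial.transform import Rotation as R
def load(n,k=0): return dict(np.load(f"{n}{k}.npz"))
def ray(s,uv,z):
    T=s["camera_from_world"];Rm=T[:3,:3];c=-Rm.T@T[:3,3]
    d=Rm.T@np.linalg.inv(s["mtx"])@np.array([uv[0],uv[1],1.])
    return c+d*(z-c[2])/d[2]
def proj(s,p):
    T=s["camera_from_world"];q=s["mtx"]@(T[:3,:3]@np.asarray(p)+T[:3,3]);return q[:2]/q[2]
def cloud(s):
    d=s["range_z"];v,u=np.mgrid[:d.shape[0],:d.shape[1]]
    K=s["mtx"];c=np.stack([(u-K[0,2])/K[0,0]*d,(v-K[1,2])/K[1,1]*d,d],-1)
    T=s["camera_from_world"];w=(c-T[:3,3])@T[:3,:3]
    w[d<=0]=np.nan
    return w
E
python3 - <<'E'
from h import *
for n,box in(("top",(300,125,180,150)),("top",(130,110,180,140)),("scene",(200,180,130,140)),("scene",(310,110,170,130))):
    s=load(n);x,y,w,h=box
    im=cv2.resize(s["img"][y:y+h,x:x+w,::-1],None,fx=4.2,fy=4.2,interpolation=cv2.INTER_CUBIC)
    cv2.imwrite(f"pics/z_{n}_{x}.png",im)
w=cloud(load("top"))
for nm,(u,v) in dict(pol=(395,222),gl=(338,160),an=(397,171),bl=(332,219),st=(228,183),kn=(271,176),clean=(362,124),jar=(365,195),oil=(361,248),obj=(422,199),bench=(360,320),box=(424,140)).items(): print(nm,w[v,u].round(4))
E
```

```text
pol [ 0.4545 -0.3206  0.0121]
gl [ 0.6454 -0.1632  0.0111]
an [ 0.6051 -0.3356  0.0146]
bl [ 0.4684 -0.1388  0.0146]
st [0.5713 0.151  0.075 ]
kn [0.5803 0.0262 0.1053]
clean [ 0.7119 -0.2264  0.1293]
jar [ 0.5294 -0.2336  0.0513]
oil [ 0.3794 -0.2126  0.0762]
obj [ 0.5127 -0.3931  0.0522]
bench [ 0.1823 -0.2079 -0.0043]
box [ 0.6927 -0.4179  0.03  ]
```

View pics/z_top_300.png

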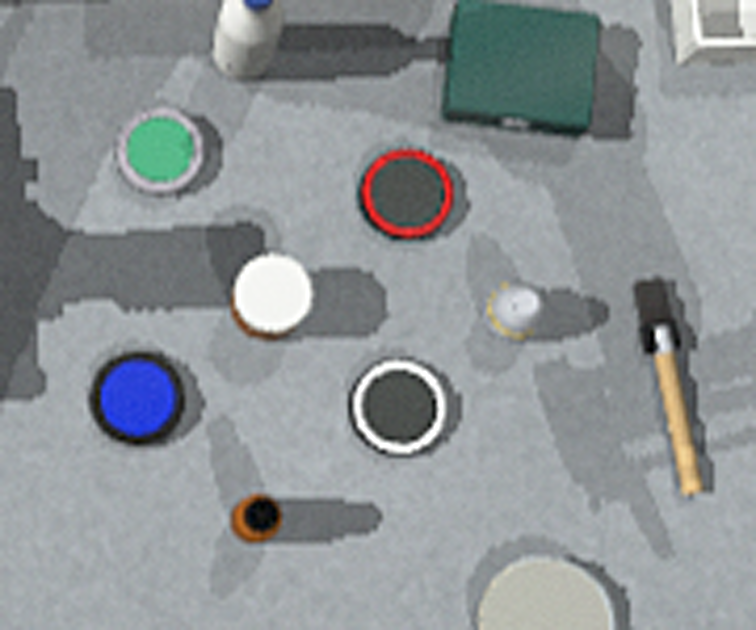

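View pics/z_top_130.png

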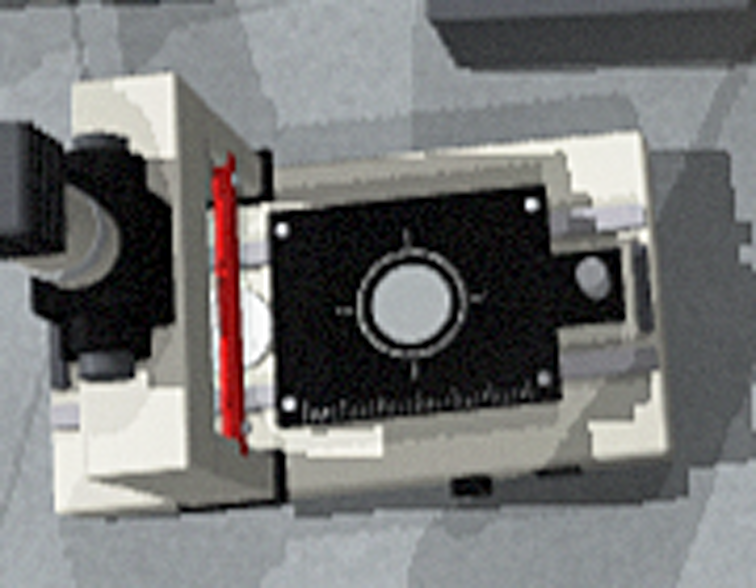

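View pics/z_scene_310.png

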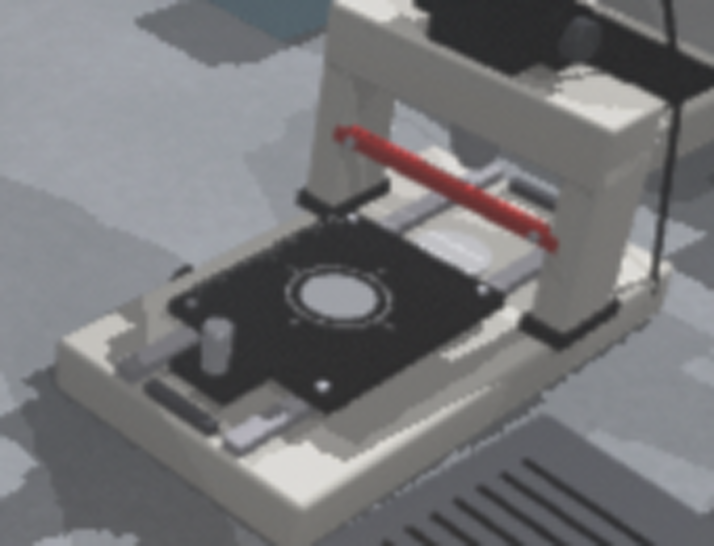

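View pics/z_scene_200.png

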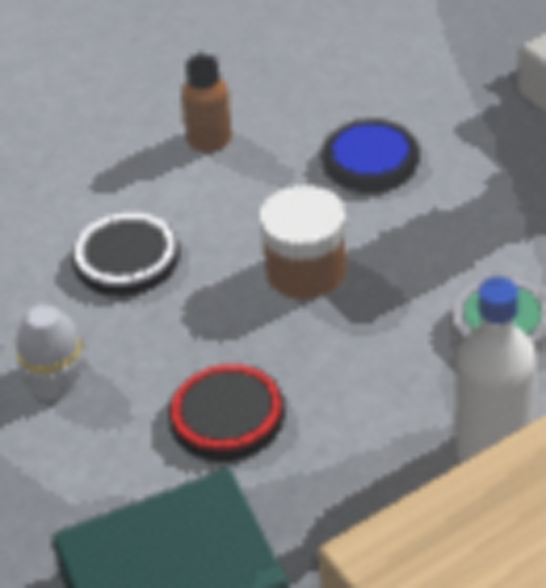

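The zooms show all discs flat, with clear ring outlines. The jar sits between the polariser, blue filter and glass, and the cleaner partly hides the glass in the scene view. Now centres by masks in both views.

```bash
cat >> h.py <<'E'
def roi(s,c,r):
    m=np.zeros(s["img"].shape[:2],np.uint8);cv2.circle(m,tuple(int(x) for x in c),r,255,-1);return m
def hull_c(m,fill=True):
    cs,_=cv2.findContours(m,cv2.RETR_EXTERNAL,cv2.CHAIN_APPROX_NONE)
    c=max(cs,key=cv2.contourArea);h=cv2.convexHull(c)
    M=cv2.moments(h);e=cv2.fitEllipse(h) if len(h)>5 else None
    return np.array([M["m10"],M["m01"]])/M["m00"],e
def hsvmask(s,kind):
    h=cv2.cvtColor(s["img"],cv2.COLOR_RGB2HSV)
    H,S,V=[h[...,i].astype(int) for i in range(3)]
    m={"red":((H<8)|(H>172))&(S>130)&(V>90),"green":(H>55)&(H<90)&(S>90)&(V>80),"blue":(H>108)&(H<130)&(S>140)&(V>80),"white":(S<40)&(V>190),"pale":(S<60)&(V>110),"dark":V<80}[kind]
    return m.astype(np.uint8)*255
E
python3 - <<'E'
from h import *
T=load("top");S=load("scene")
def m(nm,s,c,r,kind,z):
    k=cv2.bitwise_and(hsvmask(s,kind),roi(s,c,r))
    c,e=hull_c(k);print(nm,kind,c.round(2),"ell",np.round(e[0],2),np.round(e[1],1),ray(s,c,z)[:2].round(4),ray(s,e[0],z)[:2].round(4))
m("pol T",T,(395,222),15,"white",.012);m("pol S",S,(230,240),15,"white",.012)
m("an T",T,(397,171),15,"red",.012);m("an S",S,(254,277),17,"red",.012)
m("gl T",T,(338,160),15,"green",.014)
m("bl T",T,(332,219),15,"blue",.012)
m("st T",T,(228,183),10,"pale",.074);m("st S",S,(390,181),12,"pale",.074)
for n,s,c,r in(("T",T,(228,183),50),("S",S,(390,181),70)):
    k=cv2.bitwise_and(hsvmask(s,"dark"),roi(s,c,r));cv2.imwrite(f"pics/dark{n}.png",k)
w=cloud(T)
# plate dots
for u,v in((281,229),(530,205),(288,403),(543,379)): print("dot",ray(T,(130+(u+.5)/4.2-.5,110+(v+.5)/4.2-.5),.074).round(4))
for u,v in((350,135),(555,243)): print("bar",ray(S,(310+u/4.2,110+v/4.2),.124).round(4))
# knob top in T
k=(np.abs(w[...,2]-.107)<.006)&(np.hypot(w[...,0]-.58,w[...,1]-.026)<.03)
print("knob",np.nanmean(w[k],0),k.sum())
E
```

```text
pol T white [394.61 221.38] ell [394.59 221.39] [21.2 21.8] [ 0.4563 -0.3196] [ 0.4563 -0.3195]
pol S white [229.04 238.04] ell [229.11 238.07] [16.1 23.3] [ 0.4576 -0.3191] [ 0.4578 -0.319 ]
an T red [396.61 170.6 ] ell [396.61 170.5 ] [20.8 21.4] [ 0.607 -0.335] [ 0.6073 -0.3351]
an S red [253.4  276.61] ell [253.39 276.6 ] [19.6 25.8] [ 0.6118 -0.3355] [ 0.6118 -0.3355]
gl T green [337.78 160.06] ell [337.61 160.08] [14.7 15.2] [ 0.6444 -0.1623] [ 0.6444 -0.1618]
bl T blue [332.44 219.32] ell [332.44 219.24] [17.8 18.1] [ 0.4677 -0.1402] [ 0.468  -0.1402]
st T pale [227.54 181.99] ell [227.51 182.02] [17.7 18.8] [0.5745 0.1525] [0.5744 0.1526]
st S pale [390.31 180.14] ell [390.3  180.14] [10.  17.5] [0.5784 0.1532] [0.5784 0.1531]
dot [0.6292 0.2415 0.074 ]
dot [0.6404 0.0727 0.074 ]
dot [0.5098 0.2339 0.074 ]
dot [0.5207 0.0643 0.074 ]
bar [0.4852 0.2514 0.124 ]
bar [0.6684 0.2625 0.124 ]
knob [0.58194391 0.02864986 0.10658846] 42
```

```bash
cat > go.py <<'E'
# usage: go.py x y z jawdeg [N]  -> the constant row that brings measured pose to target in N rows
import sys,numpy as np
from scipy.linalg import logm,expm
from scipy.spatial.transform import Rotation as R
from plant import r
s=r.get_state();p=np.array(s["tool_pos"]);A=R.from_quat(s["eef_rot"]).as_matrix()
print("t %.2f pos"%s["clock"],p.round(4),"jaw",A[:,0].round(3),"down",A[:,1].round(3),"F",np.round(s["contact_force"],1),"open %.1f"%(s["opening"]*88.1),"q",np.round(s["q"],2))
if len(sys.argv)>4:
    x,y,z,a=map(float,sys.argv[1:5])
    best=None
    for k in(0,180):
        t=np.radians(a+k);X=np.array([np.cos(t),np.sin(t),0]);Y=np.array([0,0,-1.]);B=np.stack([X,Y,np.cross(X,Y)],1)
        m=(R.from_matrix(A.T@B)).magnitude()
        if best is None or m<best[0]: best=(m,B)
    if len(sys.argv)>6: # force other half turn
        B=best[1].copy();B[:,0]*=-1;B[:,2]*=-1;best=(R.from_matrix(A.T@B).magnitude(),B)
    M=np.eye(4);M[:3,:3]=A.T@best[1];M[:3,3]=A.T@(np.array([x,y,z])-p)
    N=int(sys.argv[5]) if len(sys.argv)>5 else max(1,int(np.ceil(max(np.linalg.norm(M[:3,3])/.035,best[0]/.11))))
    L=np.real(logm(M));E=expm(L/N)
    print("N",N,"row",(E[:3,3]*1000).round(1),R.from_matrix(E[:3,:3]).as_rotvec().round(4),"turn",round(best[0],3))
E
python3 go.py .457 -.319 .10 90; python3 go.py .457 -.319 .10 0;python3 go.py .457 -.319 .10 45;
```

```text
t 0.10 pos [ 0.1404 -0.6085  0.238 ] jaw [ 0.225 -0.974 -0.002] down [-0.     0.002 -1.   ] F [-0.4 -0.3 -1. ] open 88.2 q [ 1.38  0.69 -0.19  1.57  0.16  0.9  -0.22]
N 13 row [-19.2  10.6  26.9] [ 0.      0.0175 -0.0001] turn 0.227
t 0.10 pos [ 0.1404 -0.6085  0.238 ] jaw [ 0.225 -0.974 -0.002] down [-0.     0.002 -1.   ] F [-0.4 -0.3 -1. ] open 88.2 q [ 1.38  0.69 -0.19  1.57  0.16  0.9  -0.22]
N 13 row [ 3.8 10.6 35.4] [-1.000e-04 -1.034e-01 -1.000e-04] turn 1.344
t 0.10 pos [ 0.1404 -0.6085  0.238 ] jaw [ 0.225 -0.974 -0.002] down [-0.     0.002 -1.   ] F [-0.4 -0.3 -1. ] open 88.2 q [ 1.38  0.69 -0.19  1.57  0.16  0.9  -0.22]
N 13 row [-28.6  10.6  19.2] [ 0.0001  0.0779 -0.0001] turn 1.012
```

```bash
python3 go.py .457 -.319 .060 -20 14
```

```text
t 0.10 pos [ 0.1404 -0.6085  0.238 ] jaw [ 0.225 -0.974 -0.002] down [-0.     0.002 -1.   ] F [-0.4 -0.3 -1. ] open 88.2 q [ 1.38  0.69 -0.19  1.57  0.16  0.9  -0.22]
N 14 row [-1.6 12.7 31.9] [-0.0001 -0.0711 -0.0001] turn 0.995
```

```bash
R='[-1.6,12.7,31.9,0,-0.071,0]'; python3 -m inch '[[-1.6,12.7,31.9,0,-0.071,0],[-1.6,12.7,31.9,0,-0.071,0],[-1.6,12.7,31.9,0,-0.071,0],[-1.6,12.7,31.9,0,-0.071,0],[-1.6,12.7,31.9,0,-0.071,0],[-1.6,12.7,31.9,0,-0.071,0],[-1.6,12.7,31.9,0,-0.071,0],[-1.6,12.7,31.9,0,-0.071,0],[-1.6,12.7,31.9,0,-0.071,0],[-1.6,12.7,31.9,0,-0.071,0]]' 88 10; python3 go.py .457 -.319 .060 -20 
```

```text
clock: 0.93
tool_pos: [0.4005, -0.4322, 0.1108]
eef_rot: [-0.672, 0.219, -0.219, 0.672]
contact_force: [0.6, -0.2, 0.3]
opening: 0.997
t 0.93 pos [ 0.4005 -0.4322  0.1108] jaw [ 0.808 -0.59   0.   ] down [ 0.  0. -1.] F [ 0.6 -0.2  0.3] open 87.8 q [ 0.91  0.83 -0.28  1.78  0.38  0.59 -0.24]
N 4 row [-2.  12.7 31.7] [-0.0001 -0.0704  0.0001] turn 0.282
```

```bash
python3 -m inch '[[-2,12.7,31.7,0,-0.07,0],[-2,12.7,31.7,0,-0.07,0],[-2,12.7,31.7,0,-0.07,0],[-2,12.7,31.7,0,-0.07,0],[0,0,0,0,0,0]]'; python3 - <<'E'
from plant import r
import numpy as np,cv2
for n in("scene","top"):
    s=r.snapshot(n); np.savez(f"{n}1.npz",**s)
    x,y=(200,150) if n=="scene" else (310,130)
    cv2.imwrite(f"pics/{n}1.png",cv2.resize(s["img"][y:y+140,x:x+180,::-1],None,fx=4,fy=4))
E
python3 go.py .457 -.319 .060 -20
```

```text
clock: 1.35
tool_pos: [0.4592, -0.3108, 0.0589]
eef_rot: [-0.694, 0.12, -0.119, 0.7]
contact_force: [-1.3, 1.0, -0.7]
opening: 1.001
t 1.45 pos [ 0.4566 -0.3182  0.0602] jaw [ 0.939 -0.344 -0.002] down [-0.001  0.002 -1.   ] F [ 0.5 -0.6  0.3] open 87.8 q [ 0.68  0.88 -0.26  1.89  0.49  0.43 -0.29]
N 1 row [ 0.6  0.2 -0.6] [-0.001  -0.0017 -0.0018] turn 0.003
```

View pics/top1.png

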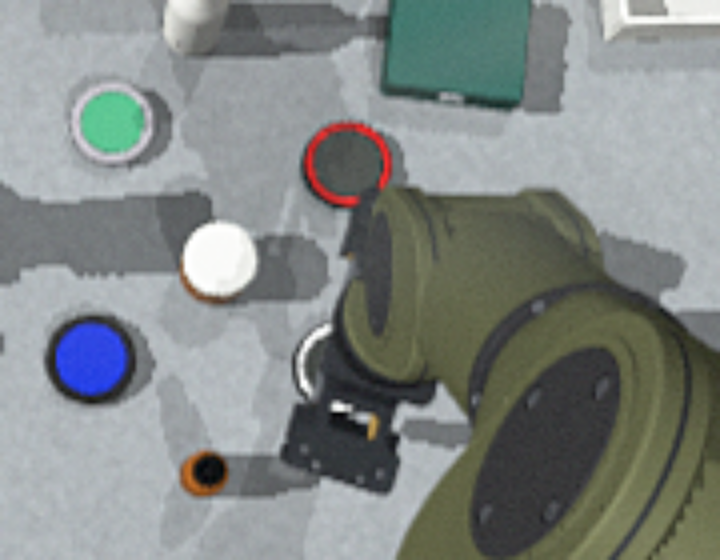

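View pics/scene1.png

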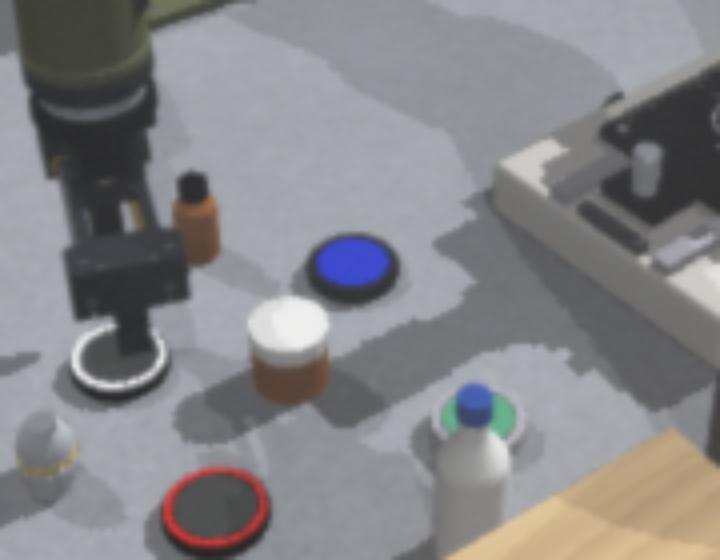

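The top view has the disc mostly hidden by the wrist. In the scene view the near finger tip is at zoom pixel (133,345). I check its projection against the measured pose, which tests the calibration.

```bash
python3 - <<'E'
from h import *
S=load("scene",1);J=np.array([.939,-.344,0]);p=np.array([.4566,-.3182,.0602])
for d in(.044,.061,-.044): 
    u=proj(S,p+J*d);print(d,u,(u-[200,150])*4)
E
```

```text
0.044 [229.61051241 235.4026462 ] [118.44204962 341.61058481]
0.061 [230.57209669 239.9304259 ] [122.28838677 359.7217036 ]
-0.044 [224.9810698  213.60414496] [ 99.9242792  254.41657982]
```

```bash
python3 - <<'E'
from h import *
S=load("scene",1);x,y=205,195
im=cv2.resize(S["img"][y:y+60,x:x+60,::-1],None,fx=10,fy=10,interpolation=cv2.INTER_NEAREST)
J=np.array([.939,-.344,0]);Z=np.array([.344,.939,0]);p=np.array([.4566,-.3182,.0602])
for d in(.044,.061):
  for e in (-.009,.009):
    for h in(0,.03):
      u=(proj(S,p+J*d+Z*e+[0,0,h])-[x,y]+.5)*10;cv2.circle(im,tuple(int(a) for a in u),4,(0,0,255) if h==0 else (0,255,255),-1)
cv2.imwrite("pics/f1.png",im)
w=cloud(S);
print(w[232:240,225:242:2,:].reshape(8,-1,3)[3:6].round(3))
E
```

```text
[[[ 0.441 -0.322  0.013]
  [ 0.443 -0.317  0.011]
  [ 0.513 -0.341  0.077]
  [ 0.513 -0.336  0.075]
  [ 0.516 -0.332  0.074]
  [ 0.517 -0.327  0.073]
  [ 0.517 -0.322  0.069]
  [ 0.463 -0.292  0.012]
  [ 0.451 -0.281 -0.004]]

 [[ 0.443 -0.324  0.011]
  [ 0.447 -0.32   0.012]
  [ 0.51  -0.34   0.072]
  [ 0.514 -0.337  0.072]
  [ 0.514 -0.331  0.069]
  [ 0.516 -0.327  0.069]
  [ 0.517 -0.322  0.067]
  [ 0.463 -0.292  0.008]
  [ 0.468 -0.289  0.011]]

 [[ 0.447 -0.326  0.012]
  [ 0.451 -0.322  0.012]
  [ 0.513 -0.342  0.071]
  [ 0.51  -0.335  0.065]
  [ 0.512 -0.331  0.064]
  [ 0.516 -0.327  0.065]
  [ 0.515 -0.322  0.062]
  [ 0.468 -0.295  0.011]
  [ 0.47  -0.29   0.009]]]
```

View pics/f1.png

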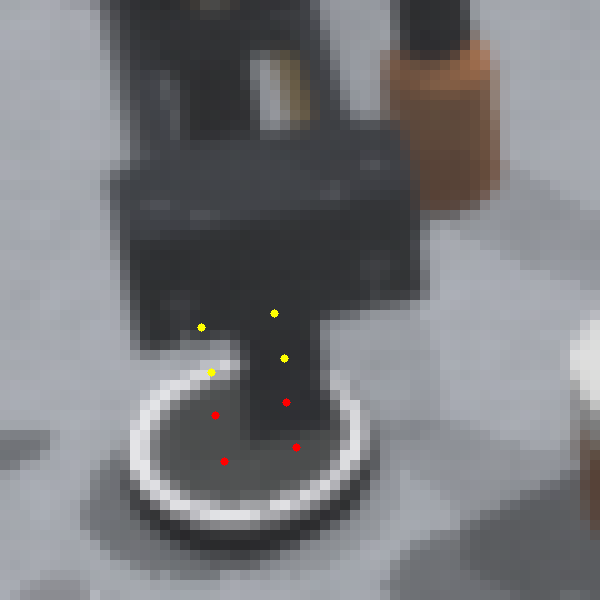

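The scene picture was taken at t=1.35, while the tool was still settling at y=-0.311. That explains the 3 px finger offset, so the calibration agrees. Now I descend, with settle rows.

```bash
python3 -m inch '[[0.5,14,-0.5,0,0,0],[0,14,0,0,0,0],[0,14,0,0,0,0],[0,9,0,0,0,0],[0,4,0,0,0,0],[0,0,0,0,0,0],[0,0,0,0,0,0]]'; python3 go.py .457 -.319 .003 -20 1
```

```text
clock: 2.03
tool_pos: [0.4565, -0.3215, 0.0062]
eef_rot: [0.696, -0.125, 0.125, -0.696]
contact_force: [-0.2, -0.3, 0.0]
opening: 1.002
t 2.03 pos [ 0.4565 -0.3215  0.0062] jaw [ 0.938 -0.348  0.   ] down [ 0.    -0.001 -1.   ] F [-0.2 -0.3  0. ] open 88.2 q [ 0.64  0.97 -0.19  1.9   0.52  0.32 -0.32]
N 1 row [-0.4  3.2  2.5] [ 0.0005 -0.006   0.0004] turn 0.006
```

```bash
python3 -m inch '[[0,3,0,0,0,0],[0,0,0,0,0,0],[0,0,0,0,0,0],[0,0,0,0,0,0]]'; python3 go.py .457 -.319 .003 -20 1
```

```text
clock: 2.37
tool_pos: [0.4567, -0.3209, 0.0032]
eef_rot: [0.696, -0.124, 0.125, -0.696]
contact_force: [-0.6, 0.2, 1.1]
opening: 1.001
t 2.37 pos [ 0.4567 -0.3209  0.0032] jaw [ 0.938 -0.347  0.001] down [ 0. -0. -1.] F [-0.6  0.2  1.1] open 88.2 q [ 0.64  0.98 -0.19  1.9   0.53  0.31 -0.32]
N 1 row [-0.4  0.2  1.9] [ 0.0002 -0.0049  0.0005] turn 0.005
```

```bash
python3 -m inch '[[-0.4,0.5,1.9,0,-0.005,0],[0,0,0,0,0,0]]'; python3 -m inch '[[0,0,0,0,0,0],[0,0,0,0,0,0],[0,0,0,0,0,0],[0,0,0,0,0,0],[0,0,0,0,0,0]]' 58 15; python3 go.py .457 -.319 .003 -20 1
```

```text
clock: 2.53
tool_pos: [0.4571, -0.3184, 0.0025]
eef_rot: [-0.696, 0.122, -0.123, 0.697]
contact_force: [0.6, 0.2, -0.4]
opening: 1.001
clock: 2.95
tool_pos: [0.4569, -0.319, 0.0024]
eef_rot: [0.696, -0.123, 0.123, -0.696]
contact_force: [0.0, 0.6, -0.5]
opening: 0.744
t 2.95 pos [ 0.4569 -0.319   0.0024] jaw [ 0.94  -0.342  0.   ] down [ 0. -0. -1.] F [ 0.   0.6 -0.5] open 65.6 q [ 0.64  0.98 -0.19  1.9   0.53  0.31 -0.32]
N 1 row [ 0.1 -0.6 -0. ] [0.0001 0.     0.0002] turn 0.0
```

```bash
python3 -m inch '[[0,-4,0,0,0,0],[0,-12,0,0,0,0],[0,-25,0,0,0,0],[0,-35,0,0,0,0],[0,-35,0,0,0,0],[0,-25,0,0,0,0],[0,-4,0,0,0,0]]'; python3 go.py .5765 .08 .135 3.7 14
```

```text
clock: 3.53
tool_pos: [0.4592, -0.3202, 0.1477]
eef_rot: [0.697, -0.12, 0.126, -0.695]
contact_force: [1.1, -0.3, 0.2]
opening: 0.74
t 3.53 pos [ 0.4592 -0.3202  0.1477] jaw [ 0.94  -0.342  0.008] down [ 0.007 -0.004 -1.   ] F [ 1.1 -0.3  0.2] open 65.2 q [ 0.73  0.74 -0.35  1.85  0.42  0.61 -0.23]
N 14 row [ 3.8  0.9 29.8] [ 0.0002 -0.0296  0.0006] turn 0.414
```

```bash
python3 -m inch '[[1.5,0,10,0,-0.01,0],[3,0.5,20,0,-0.03,0],[3.8,0.9,30,0,-0.03,0],[3.8,0.9,30,0,-0.03,0],[3.8,0.9,30,0,-0.03,0],[3.8,0.9,30,0,-0.03,0],[3.8,0.9,30,0,-0.03,0],[3.8,0.9,30,0,-0.03,0],[3.8,0.9,30,0,-0.03,0],[3.8,0.9,30,0,-0.03,0],[3.8,0.9,30,0,-0.03,0],[3.8,0.9,30,0,-0.03,0]]';  python3 go.py .5765 .153 .12 3.7 6
```

```text
clock: 4.53
tool_pos: [0.5591, -0.002, 0.1312]
eef_rot: [0.707, -0.003, 0.001, -0.707]
contact_force: [0.7, -0.2, -1.3]
opening: 0.741
t 4.53 pos [ 0.5591 -0.002   0.1312] jaw [ 1.    -0.006 -0.003] down [-0.003  0.    -1.   ] F [ 0.7 -0.2 -1.3] open 65.3 q [ 0.13  0.77 -0.36  1.85  0.45  0.6  -0.52]
N 6 row [ 3.5  1.9 25.8] [-0.     -0.0118 -0.0005] turn 0.071
```

```bash
python3 -m inch '[[3.5,0,28,0,-0.012,0],[3.5,0,28,0,-0.012,0],[3.5,0,28,0,-0.012,0],[3.5,0,26,0,-0.012,0],[3.5,3,20,0,-0.012,0],[3,3,14,0,-0.012,0],[0,3,8,0,0,0],[0,0,3,0,0,0],[0,0,0,0,0,0],[0,0,0,0,0,0],[0,0,0,0,0,0]]';  python3 go.py .5765 .153 .12 3.7 1;python3 - <<'E'
from plant import r
import numpy as np,cv2
for n in("scene","top"):
    s=r.snapshot(n); np.savez(f"{n}2.npz",**s)
    x,y=(310,100) if n=="scene" else (150,100)
    cv2.imwrite(f"pics/{n}2.png",cv2.resize(s["img"][y:y+140,x:x+180,::-1],None,fx=4,fy=4))
E
```

```text
clock: 5.45
tool_pos: [0.5776, 0.149, 0.1238]
eef_rot: [0.707, 0.021, -0.022, -0.706]
contact_force: [0.2, -0.1, -1.0]
opening: 0.737
t 5.45 pos [0.5776 0.149  0.1238] jaw [ 0.998  0.061 -0.   ] down [-0.    -0.002 -1.   ] F [ 0.2 -0.1 -1. ] open 65.0 q [-0.13  0.82 -0.35  1.75  0.43  0.65 -0.67]
N 1 row [-0.9  3.8  4.1] [ 0.0016 -0.0039 -0.0004] turn 0.004
```

View pics/scene2.png

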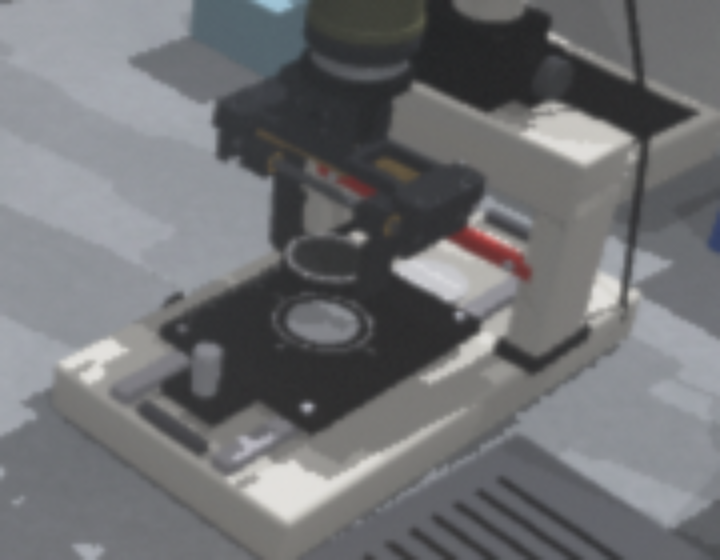

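View pics/top2.png

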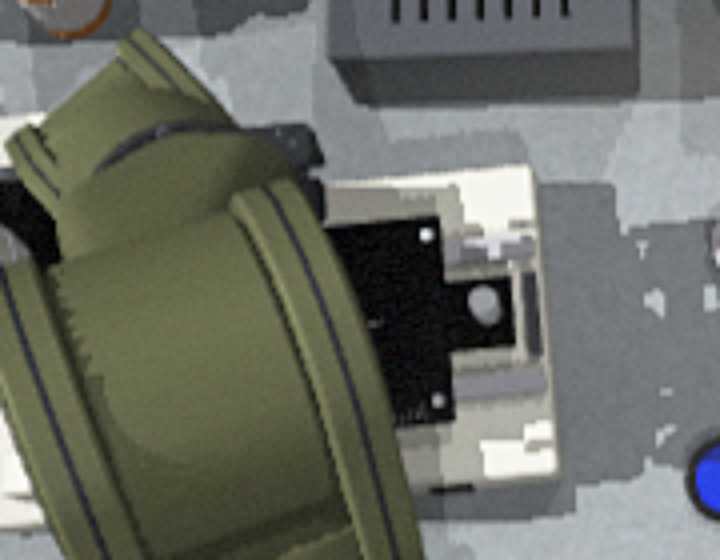

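The scene view shows the polariser held level over the ring (zoom pixel (325,258) against the ring at (322,322)). In the top view the upper arm covers the bridge side, so I check the clearance to the head and the disc centre relative to the TCP.

```bash
python3 - <<'E'
from h import *
S=load("scene",2);T=load("top",2)
cv2.imwrite("pics/full2.png",S["img"][:,:,::-1])
w=cloud(T)
for v in(120,140,160,180):print(v,[tuple(w[v,u].round(2)) for u in range(150,250,20)])
k=cv2.bitwise_and(hsvmask(S,"pale"),roi(S,(390,180),8))
c,e=hull_c(k);print("window",ray(S,c,.074)[:2].round(4))
p=np.array([.5776,.149,.1238]);print("tcp proj (disc face)",(proj(S,p+[0,0,.010])-[310,100]+.5)*4-.5)
E
```

```text
120 [(np.float64(0.8), np.float64(0.41), np.float64(-0.0)), (np.float64(0.79), np.float64(0.35), np.float64(-0.0)), (np.float64(0.58), np.float64(0.12), np.float64(0.52)), (np.float64(0.79), np.float64(0.23), np.float64(-0.0)), (np.float64(0.79), np.float64(0.16), np.float64(-0.0))]
140 [(np.float64(0.65), np.float64(0.31), np.float64(0.23)), (np.float64(0.53), np.float64(0.13), np.float64(0.58)), (np.float64(0.5), np.float64(0.07), np.float64(0.66)), (np.float64(0.49), np.float64(0.04), np.float64(0.68)), (np.float64(0.66), np.float64(0.12), np.float64(0.2))]
160 [(np.float64(0.57), np.float64(0.27), np.float64(0.32)), (np.float64(0.46), np.float64(0.07), np.float64(0.72)), (np.float64(0.45), np.float64(0.04), np.float64(0.76)), (np.float64(0.44), np.float64(0.01), np.float64(0.76)), (np.float64(0.44), np.float64(-0.01), np.float64(0.76))]
180 [(np.float64(0.42), np.float64(0.07), np.float64(0.78)), (np.float64(0.42), np.float64(0.05), np.float64(0.78)), (np.float64(0.42), np.float64(0.03), np.float64(0.77)), (np.float64(0.42), np.float64(0.01), np.float64(0.77)), (np.float64(0.42), np.float64(-0.01), np.float64(0.77))]
window [0.579  0.1524]
tcp proj (disc face) [328.37622121 255.44072274]
```

View pics/full2.png

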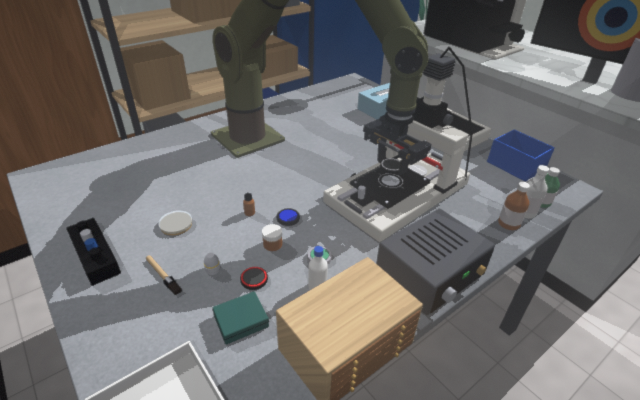

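```bash
python3 -m inch '[[-1,8,2,0,-0.004,0],[0,14,2,0,0,0],[0,12,0,0,0,0],[0,5,0,0,0,0],[0,0,0,0,0,0],[0,0,0,0,0,0],[0,0,0,0,0,0],[0,0,0,0,0,0]]';  python3 go.py .5765 .153 .077 3.7 1;python3 - <<'E'
from plant import r
import numpy as np,cv2
for n in("scene",):
    s=r.snapshot(n); np.savez(f"{n}3.npz",**s)
    x,y=(350,140)
    cv2.imwrite(f"pics/{n}3.png",cv2.resize(s["img"][y:y+70,x:x+80,::-1],None,fx=8,fy=8))
E
```

```text
clock: 6.22
tool_pos: [0.5767, 0.155, 0.0855]
eef_rot: [-0.707, -0.024, 0.023, 0.707]
contact_force: [-0.3, -0.2, -0.4]
opening: 0.741
t 6.22 pos [0.5767 0.155  0.0855] jaw [0.998 0.067 0.001] down [ 0.001  0.    -1.   ] F [-0.3 -0.2 -0.4] open 65.2 q [-0.16  0.88 -0.32  1.76  0.46  0.58 -0.7 ]
N 1 row [-0.4  8.4 -2. ] [-0.0002  0.0023  0.0011] turn 0.003
```

View pics/scene3.png

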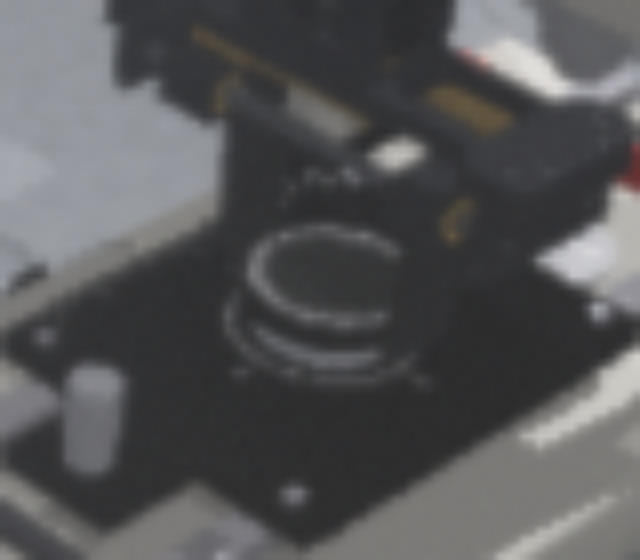

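The polariser is level just above the stage at zoom pixel (330,275). The stage ring's arc shows below it, at (225–430, 310–375). I correct by 2 mm and lower.

```bash
python3 -m inch '[[-0.3,3,-2,0,0,0],[0,3,0,0,0,0],[0,1,0,0,0,0],[0,0.5,0,0,0,0],[0,0,0,0,0,0],[0,0,0,0,0,0]]';  python3 go.py .5765 .153 .076 3.7 1
```

```text
clock: 6.77
tool_pos: [0.5761, 0.153, 0.0774]
eef_rot: [0.707, 0.024, -0.024, -0.707]
contact_force: [-0.2, -0.0, -1.0]
opening: 0.745
t 6.77 pos [0.5761 0.153  0.0774] jaw [ 0.998  0.067 -0.   ] down [-0. -0. -1.] F [-0.2 -0.  -1. ] open 65.6 q [-0.16  0.89 -0.31  1.77  0.47  0.56 -0.7 ]
N 1 row [ 0.4  1.4 -0.1] [ 0.      0.0025 -0.    ] turn 0.003
```

```bash
python3 -m inch '[[0.4,0.5,0,0,0,0],[0,0.5,0,0,0,0],[0,0.4,0,0,0,0],[0,0,0,0,0,0]]';  python3 go.py .5765 .153 .076 3.7 1
```

```text
clock: 7.1
tool_pos: [0.5767, 0.153, 0.0764]
eef_rot: [0.707, 0.024, -0.023, -0.707]
contact_force: [-0.2, -0.7, 2.9]
opening: 0.742
t 7.10 pos [0.5767 0.153  0.0764] jaw [0.998 0.067 0.001] down [ 0.001 -0.    -1.   ] F [-0.2 -0.7  2.9] open 65.4 q [-0.16  0.89 -0.31  1.77  0.47  0.56 -0.7 ]
N 1 row [-0.2  0.4 -0. ] [0.0001 0.0024 0.0005] turn 0.002
```

Contact is felt at about 3 N, so I release.

```bash
python3 -m inch '[[0,0,0,0,0,0],[0,0,0,0,0,0],[0,0,0,0,0,0],[0,0,0,0,0,0]]' 88 15; python3 -m inch '[[0,-5,0,0,0,0],[0,-15,0,0,0,0],[0,-25,0,0,0,0],[0,-30,-10,0,0,0],[0,-10,-20,0,0,0],[0,0,-30,0,0,0],[0,0,-30,0,0,0],[0,0,-20,0,0,0],[0,0,-10,0,0,0]]';  python3 - <<'E'
from plant import r
import numpy as np,cv2
for n in("scene",):
    s=r.snapshot(n); np.savez(f"{n}4.npz",**s)
    x,y=(350,140)
    cv2.imwrite(f"pics/{n}4.png",cv2.resize(s["img"][y:y+70,x:x+80,::-1],None,fx=8,fy=8))
E
python3 go.py .6475 -.162 .15 15
```

```text
clock: 7.43
tool_pos: [0.5765, 0.153, 0.0759]
eef_rot: [0.707, 0.024, -0.024, -0.707]
contact_force: [-0.8, -0.1, -0.4]
opening: 0.996
clock: 8.18
tool_pos: [0.5846, 0.0287, 0.1612]
eef_rot: [0.708, 0.022, -0.022, -0.706]
contact_force: [0.0, -0.2, 0.4]
opening: 0.996
t 8.23 pos [0.5847 0.028  0.161 ] jaw [ 0.998  0.061 -0.   ] down [-0.    -0.003 -1.   ] F [ 0.1 -1.9  0.3] open 87.9 q [ 0.1   0.76 -0.4   1.75  0.43  0.71 -0.47]
N 6 row [  5.8   1.9 -32.9] [ 0.0006 -0.0334 -0.0001] turn 0.201
```

View pics/scene4.png

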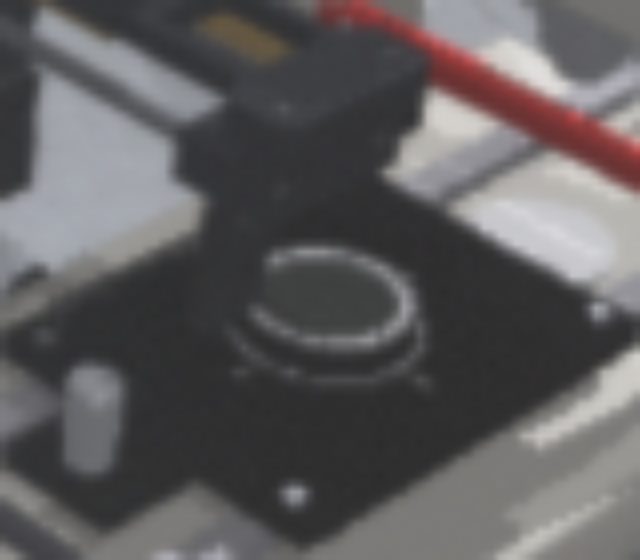

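The polariser lies flat inside the stage ring (zoom pixel (330,298)). Next is the glass.

```bash
python3 -m inch '[[4,0,-20,0,-0.03,0],[5.8,0,-32,0,-0.033,0],[5.8,2,-33,0,-0.033,0],[5.8,2,-33,0,-0.033,0],[5.8,2,-33,0,-0.033,0],[5.8,5,-25,0,-0.033,0],[3.8,20,-14,0,-0.02,0],[0,20,-7,0,0,0],[0,10,0,0,0,0],[0,0,0,0,0,0],[0,0,0,0,0,0],[0,0,0,0,0,0]]';python3 go.py .6465 -.162 .1 18 1;  python3 - <<'E'
from plant import r
import numpy as np,cv2
for n in("scene","top"):
    s=r.snapshot(n); np.savez(f"{n}5.npz",**s)
    x,y=(350,140) if n=="scene" else (190,145)
    cv2.imwrite(f"pics/{n}5.png",cv2.resize(s["img"][y:y+70,x:x+80,::-1],None,fx=8,fy=8))
    x,y=(270,180) if n=="scene" else (300,110)
    cv2.imwrite(f"pics/{n}5b.png",cv2.resize(s["img"][y:y+80,x:x+80,::-1],None,fx=7,fy=7))
from h import *
T=load("top",5);S=load("scene",5)
k=cv2.bitwise_and(hsvmask(T,"pale"),roi(T,(227.5,182),14))
c,e=hull_c(k);print("pol on stage T",ray(T,c,.086)[:2].round(4),e)
k=cv2.bitwise_and(hsvmask(S,"pale"),roi(S,(391,177),15))
c,e=hull_c(k);print("pol on stage S",ray(S,c,.086)[:2].round(4),e)
E
```

```text
clock: 9.23
tool_pos: [0.6534, -0.1525, 0.1013]
eef_rot: [-0.7, -0.101, 0.1, 0.7]
contact_force: [0.1, 0.3, 0.3]
opening: 0.995
t 9.23 pos [ 0.6534 -0.1525  0.1013] jaw [0.96  0.281 0.002] down [ 0.002  0.001 -1.   ] F [0.1 0.3 0.3] open 87.7 q [ 0.4   0.95 -0.47  1.51  0.53  0.81  0.01]
N 1 row [-9.2  1.2 -7.2] [-0.0006 -0.0297  0.002 ] turn 0.03
pol on stage T [0.5747 0.1532] ((226.3109130859375, 181.0089874267578), (21.64116096496582, 23.53581428527832), 49.57169723510742)
pol on stage S [0.5773 0.1533] ((390.6502685546875, 176.67495727539062), (11.684796333312988, 21.534334182739258), 97.28724670410156)
```

View pics/top5.png

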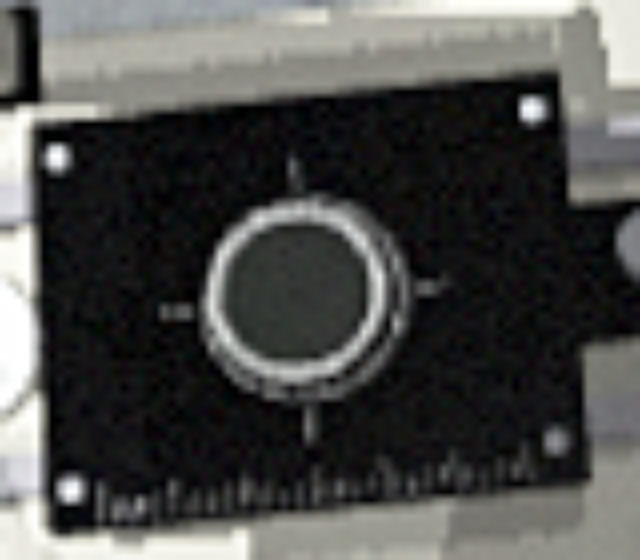

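View pics/scene5.png

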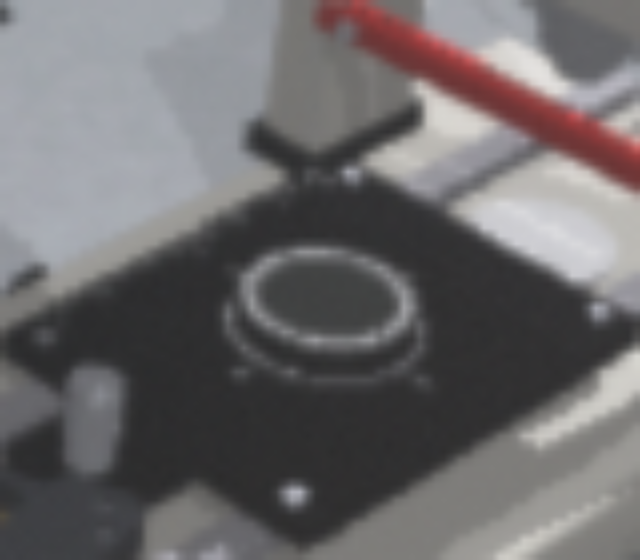

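View pics/scene5b.png

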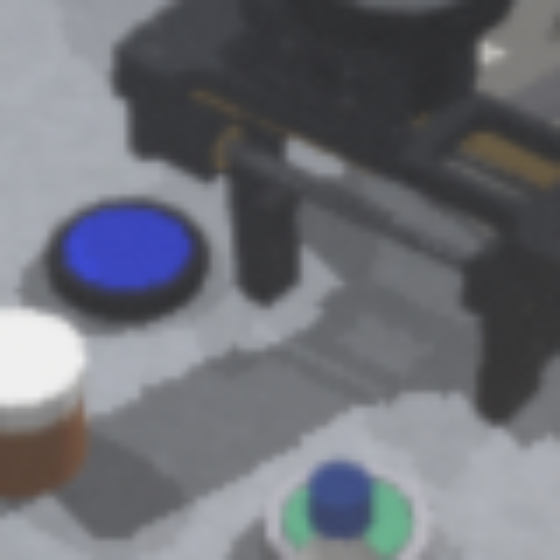

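View pics/top5b.png

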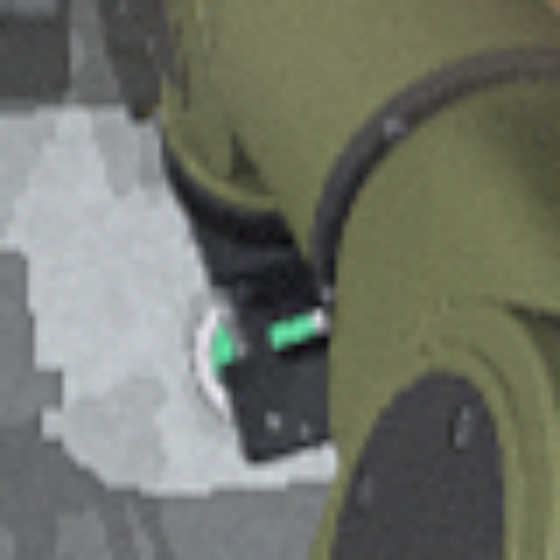

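The polariser reads (.5747,.1532) from top and (.5773,.1533) from scene, against the window at (.5745,.1525) and (.5784,.1531). It is centred within about 1 mm.

```bash
python3 go.py .6468 -.162 .0035 18 6
```

```text
t 9.33 pos [ 0.6535 -0.1534  0.1015] jaw [0.96  0.28  0.002] down [ 0.002  0.    -1.   ] F [-0.3  0.6 -0.4] open 88.3 q [ 0.4   0.95 -0.47  1.51  0.53  0.81  0.01]
N 6 row [-1.5 16.3 -1. ] [ 0.0001 -0.0051  0.0004] turn 0.031
```

```bash
python3 -m inch '[[-4.4,12,-3,0,-0.015,0],[-4.4,20,-3,0,-0.015,0],[0,22,0,0,0,0],[0,18,0,0,0,0],[0,10,0,0,0,0],[0,4,0,0,0,0],[0,0,0,0,0,0],[0,0,0,0,0,0],[0,0,0,0,0,0]]';python3 go.py .6468 -.162 .0030 18 1
```

```text
clock: 10.08
tool_pos: [0.6468, -0.1631, 0.0152]
eef_rot: [0.699, 0.111, -0.109, -0.698]
contact_force: [-0.1, 0.6, -0.1]
opening: 0.998
t 10.08 pos [ 0.6468 -0.1631  0.0152] jaw [0.952 0.307 0.002] down [ 0.002 -0.    -1.   ] F [-0.1  0.6 -0.1] open 88.0 q [ 0.39  1.06 -0.42  1.54  0.61  0.67 -0.01]
N 1 row [ 0.3 12.2  1. ] [ 0.0009 -0.002   0.002 ] turn 0.003
```

```bash
python3 -m inch '[[0.3,7,1,0,0,0],[0,5,0,0,0,0],[0,0,0,0,0,0],[0,0,0,0,0,0],[0,0,0,0,0,0]]';python3 go.py .6468 -.162 .0030 18 1
```

```text
clock: 10.5
tool_pos: [0.6458, -0.1621, 0.002]
eef_rot: [0.699, 0.11, -0.11, -0.698]
contact_force: [0.7, 0.3, 0.2]
opening: 0.997
t 10.50 pos [ 0.6458 -0.1621  0.002 ] jaw [ 0.952  0.307 -0.   ] down [ 0. -0. -1.] F [0.7 0.3 0.2] open 87.9 q [ 0.38  1.08 -0.41  1.54  0.61  0.65 -0.02]
N 1 row [ 0.9 -1.  -0.2] [ 0.0001 -0.0021 -0.    ] turn 0.002
```

```bash
python3 -m inch '[[0.7,-1,0,0,0,0],[0,0,0,0,0,0],[0,0,0,0,0,0],[0,0,0,0,0,0],[0,0,0,0,0,0],[0,0,0,0,0,0]]' 54 20;python3 go.py .6468 -.162 .0030 18 1
```

```text
clock: 11.0
tool_pos: [0.6466, -0.1619, 0.0031]
eef_rot: [0.699, 0.11, -0.11, -0.698]
contact_force: [-0.3, -0.8, 0.1]
opening: 0.695
t 11.00 pos [ 0.6466 -0.1619  0.0031] jaw [0.952 0.307 0.   ] down [ 0. -0. -1.] F [-0.3 -0.8  0.1] open 61.3 q [ 0.38  1.08 -0.41  1.54  0.61  0.65 -0.02]
N 1 row [ 0.2  0.1 -0.2] [ 0.0001 -0.0022  0.0002] turn 0.002
```

```bash
python3 -m inch '[[0,-4,0,0,0,0],[0,-12,0,0,0,0],[0,-25,0,0,0,0],[0,-35,0,0,0,0],[0,-35,0,0,0,0],[0,-25,0,0,0,0],[0,-10,5,0,0,0],[0,-3,12,0,0,0]]'; python3 go.py .5768 .153 .135 3.7 10
```

```text
clock: 11.67
tool_pos: [0.6425, -0.1475, 0.1546]
eef_rot: [0.7, 0.11, -0.107, -0.698]
contact_force: [0.2, 0.1, -2.1]
opening: 0.699
t 11.67 pos [ 0.6425 -0.1475  0.1546] jaw [0.953 0.304 0.004] down [ 0.005 -0.002 -1.   ] F [ 0.2  0.1 -2.1] open 61.6 q [ 0.41  0.87 -0.5   1.52  0.5   0.87  0.04]
N 10 row [-0.5  1.9 30.8] [0.0003 0.0244 0.0004] turn 0.244
```

```bash
python3 -m inch '[[-0.5,1,22,0,0.024,0],[-0.5,1,31,0,0.024,0],[-0.5,1,31,0,0.024,0],[-0.5,1,31,0,0.024,0],[-0.5,1,31,0,0.024,0],[-0.5,1,31,0,0.024,0],[-0.5,1,31,0,0.024,0],[-0.5,3,31,0,0.024,0],[-0.5,3,25,0,0.024,0],[-0.5,3,18,0,0.024,0],[0,3,12,0,0,0],[0,0,6,0,0,0]]'; python3 go.py .5768 .153 .135 3.7 1
```

```text
clock: 12.67
tool_pos: [0.5747, 0.1492, 0.1313]
eef_rot: [-0.707, -0.026, 0.028, 0.707]
contact_force: [-0.1, -0.1, -1.1]
opening: 0.692
t 12.67 pos [0.5747 0.1492 0.1313] jaw [ 0.997  0.076 -0.004] down [-0.004  0.    -1.   ] F [-0.1 -0.1 -1.1] open 61.0 q [-0.12  0.81 -0.37  1.75  0.43  0.67 -0.65]
N 1 row [ 2.3 -3.7  3.6] [-0.0003  0.0119 -0.0038] turn 0.013
```

```bash
python3 -m inch '[[1,6,2,0,0.012,0],[1,12,1,0,0,0],[0,10,0,0,0,0],[0,4,0,0,0,0],[0,0,0,0,0,0],[0,0,0,0,0,0],[0,0,0,0,0,0]]'; python3 go.py .5768 .153 .0905 3.7 1
```

```text
clock: 13.25
tool_pos: [0.5792, 0.1493, 0.1012]
eef_rot: [-0.707, -0.021, 0.021, 0.707]
contact_force: [0.1, 0.1, -1.1]
opening: 0.695
t 13.25 pos [0.5792 0.1493 0.1012] jaw [0.998 0.059 0.   ] down [ 0.  0. -1.] F [ 0.1  0.1 -1.1] open 61.2 q [-0.14  0.86 -0.34  1.75  0.45  0.61 -0.68]
N 1 row [-2.2 10.7  3.8] [ 0.     -0.0054  0.0004] turn 0.005
```

```bash
python3 -m inch '[[-1.1,3,2,0,-0.005,0],[-1.1,3,1.8,0,0,0],[0,2,0,0,0,0],[0,1,0,0,0,0],[0,0,0,0,0,0],[0,0,0,0,0,0],[0,0,0,0,0,0]]'; python3 go.py .5768 .153 .0895 3.7 1
```

```text
clock: 13.83
tool_pos: [0.5766, 0.1534, 0.0921]
eef_rot: [0.707, 0.023, -0.023, -0.707]
contact_force: [0.9, -0.3, -1.0]
opening: 0.698
t 13.83 pos [0.5766 0.1534 0.0921] jaw [0.998 0.065 0.   ] down [ 0. -0. -1.] F [ 0.9 -0.3 -1. ] open 61.5 q [-0.15  0.87 -0.33  1.76  0.46  0.59 -0.69]
N 1 row [ 0.2  2.6 -0.4] [0.0001 0.0004 0.0002] turn 0.0
```

```bash
python3 -m inch '[[0.2,1,-0.3,0,0,0],[0,0.6,0,0,0,0],[0,0.5,0,0,0,0],[0,0.4,0,0,0,0],[0,0,0,0,0,0],[0,0,0,0,0,0]]'; python3 go.py .5768 .153 .0893 3.7 1; python3 - <<'E'
from plant import r
import numpy as np,cv2
for n in("scene",):
    s=r.snapshot(n); np.savez(f"{n}6.npz",**s)
    x,y=(350,140)
    cv2.imwrite(f"pics/{n}6.png",cv2.resize(s["img"][y:y+70,x:x+80,::-1],None,fx=8,fy=8))
E
```

```text
clock: 14.33
tool_pos: [0.5767, 0.1532, 0.0895]
eef_rot: [0.707, 0.023, -0.023, -0.707]
contact_force: [-0.0, 0.0, -2.0]
opening: 0.694
t 14.33 pos [0.5767 0.1532 0.0895] jaw [ 0.998  0.065 -0.   ] down [-0. -0. -1.] F [-0.  0. -2.] open 61.2 q [-0.15  0.87 -0.33  1.76  0.46  0.59 -0.69]
N 1 row [ 0.1  0.2 -0.2] [ 0.      0.0005 -0.    ] turn 0.0
```

View pics/scene6.png

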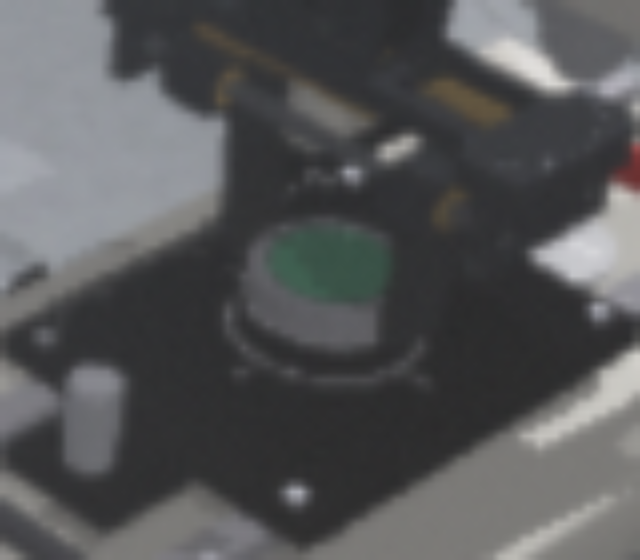

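The glass is held level directly over the polariser, with its face near zoom pixel (330,260). I creep down to contact.

```bash
python3 -m inch '[[0,0.4,0,0,0,0],[0,0.3,0,0,0,0],[0,0,0,0,0,0],[0,0,0,0,0,0]]'; python3 go.py
```

```text
clock: 14.72
tool_pos: [0.5768, 0.1532, 0.0891]
eef_rot: [0.707, 0.023, -0.023, -0.707]
contact_force: [-1.0, -0.8, 1.7]
opening: 0.696
t 14.72 pos [0.5768 0.1532 0.0891] jaw [0.998 0.065 0.   ] down [ 0. -0. -1.] F [-1.  -0.8  1.7] open 61.3 q [-0.15  0.87 -0.33  1.76  0.46  0.58 -0.69]
```

```bash
python3 -m inch '[[0,0,0,0,0,0],[0,0,0,0,0,0],[0,0,0,0,0,0],[0,0,0,0,0,0]]' 88 15; python3 -m inch '[[0,-5,0,0,0,0],[0,-15,0,0,0,0],[0,-25,0,0,0,0],[0,-25,-10,0,0,0],[0,-8,-20,0,0,0],[0,0,-30,0,0,0],[0,0,-30,0,0,0]]';  python3 go.py .6095 -.335 .15 30 13
```

```text
clock: 15.05
tool_pos: [0.5768, 0.1532, 0.0888]
eef_rot: [-0.707, -0.023, 0.023, 0.707]
contact_force: [-0.1, -0.8, -0.2]
opening: 0.974
clock: 15.63
tool_pos: [0.5832, 0.0635, 0.1683]
eef_rot: [-0.706, -0.025, 0.023, 0.707]
contact_force: [0.6, -1.1, -0.0]
opening: 0.998
t 15.63 pos [0.5832 0.0635 0.1683] jaw [0.998 0.067 0.003] down [ 0.003  0.001 -1.   ] F [ 0.6 -1.1 -0. ] open 87.9 q [ 0.05  0.75 -0.41  1.75  0.42  0.73 -0.51]
N 13 row [ -6.5   1.4 -30.3] [-0.     -0.0351  0.0002] turn 0.456
```

```bash
python3 -m inch '[[-6.5,1,-30,0,-0.035,0],[-6.5,1,-30,0,-0.035,0],[-6.5,1,-30,0,-0.035,0],[-6.5,1,-30,0,-0.035,0],[-6.5,1,-30,0,-0.035,0],[-6.5,1,-30,0,-0.035,0],[-6.5,1,-30,0,-0.035,0],[-6.5,1,-30,0,-0.035,0],[-6.5,1,-30,0,-0.035,0],[-6.5,1,-30,0,-0.035,0],[-6,4,-24,0,-0.035,0],[-6,4,-18,0,-0.035,0]]';  python3 go.py .6095 -.335 .06 30 4; python3 - <<'E'
from plant import r
import numpy as np,cv2
for n in("scene","top"):
    s=r.snapshot(n); np.savez(f"{n}7.npz",**s)
    x,y=(350,140) if n=="scene" else (190,145)
    cv2.imwrite(f"pics/{n}7.png",cv2.resize(s["img"][y:y+70,x:x+80,::-1],None,fx=8,fy=8))
from h import *
for n,c in(("top",(226,181)),("scene",(390,173))):
    s=load(n,7);k=cv2.bitwise_and(hsvmask(s,"green"),roi(s,c,14));c,e=hull_c(k);print(n,c,ray(s,c,.1)[:2].round(4))
s=load("scene",7);k=cv2.bitwise_and(hsvmask(s,"red"),roi(s,(254,277),17));c,e=hull_c(k);print("an S",c)
E
```

```text
clock: 16.63
tool_pos: [0.5919, -0.2889, 0.1491]
eef_rot: [0.687, 0.169, -0.169, -0.686]
contact_force: [-0.5, -0.1, 0.1]
opening: 0.996
t 16.63 pos [ 0.5919 -0.2889  0.1491] jaw [ 0.885  0.465 -0.   ] down [ 0.001 -0.002 -1.   ] F [-0.5 -0.1  0.1] open 87.8 q [ 0.67  0.89 -0.57  1.52  0.57  0.9   0.4 ]
N 4 row [ -1.6  22.3 -12.2] [ 0.0005 -0.01   -0.0001] turn 0.04
top [225.23916667 179.92      ] [0.5746 0.1529]
scene [391.21794872 172.57692308] [0.577  0.1537]
an S [253.38181818 276.62987013]
```

View pics/top7.png

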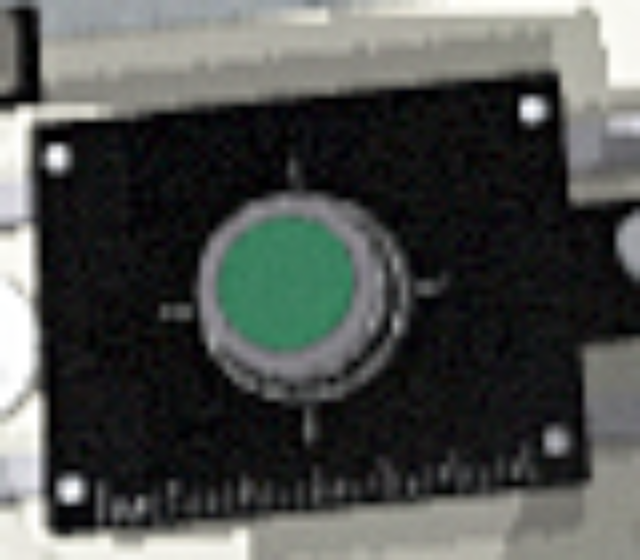

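View pics/scene7.png

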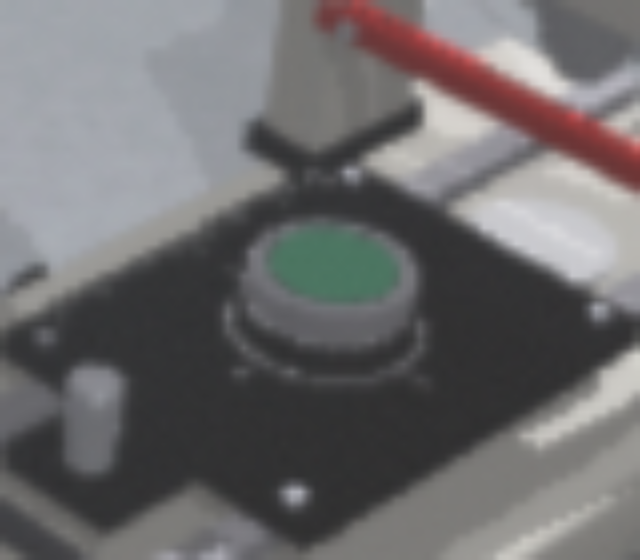

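The glass sits flat and centred on the polariser: (.5746,.1529) from top and (.577,.1537) from scene, within about 1 mm of the window. Now the analyser.

```bash
python3 go.py .6095 -.335 .06 30 4; python3 -m inch '[[-1.6,12,-14,0,-0.01,0],[-1.6,22,-14,0,-0.01,0],[-1.6,22,-11,0,-0.01,0],[-1.6,22,-6,0,-0.01,0],[0,10,-2,0,0,0],[0,0,0,0,0,0],[0,0,0,0,0,0],[0,0,0,0,0,0]]';  python3 go.py .6095 -.335 .0025 30 1
```

```text
t 16.73 pos [ 0.5907 -0.2906  0.1479] jaw [ 0.888  0.46  -0.002] down [-0.001 -0.003 -1.   ] F [-0.3 -0.4  0.6] open 88.0 q [ 0.67  0.89 -0.57  1.52  0.57  0.9   0.39]
N 4 row [ -1.1  22.  -12. ] [ 0.0005 -0.0113 -0.0006] turn 0.045
clock: 17.4
tool_pos: [0.61, -0.3283, 0.0625]
eef_rot: [0.683, 0.185, -0.183, -0.683]
contact_force: [0.1, 0.6, -0.3]
opening: 0.993
t 17.40 pos [ 0.61   -0.3283  0.0625] jaw [0.865 0.502 0.002] down [ 0.002  0.    -1.   ] F [ 0.1  0.6 -0.3] open 87.5 q [ 0.69  1.04 -0.54  1.44  0.64  0.83  0.46]
N 1 row [-3.9 60.  -5.4] [0.0009 0.0025 0.0021] turn 0.003
```

```bash
python3 -m inch '[[-2,8,-3,0,0,0],[-1.9,16,-2.4,0,0,0],[0,16,0,0,0,0],[0,10,0,0,0,0],[0,5,0,0,0,0],[0,1,0,0,0,0],[0,0,0,0,0,0],[0,0,0,0,0,0],[0,0,0,0,0,0]]';  python3 go.py .6095 -.335 .0028 30 1
```

```text
clock: 18.15
tool_pos: [0.6088, -0.3363, 0.0056]
eef_rot: [0.683, 0.184, -0.183, -0.683]
contact_force: [0.0, -0.7, 0.1]
opening: 0.996
t 18.15 pos [ 0.6088 -0.3363  0.0056] jaw [0.865 0.501 0.001] down [ 0.001 -0.    -1.   ] F [ 0.  -0.7  0.1] open 87.8 q [ 0.68  1.12 -0.5   1.44  0.68  0.76  0.44]
N 1 row [1.3 2.8 0.7] [0.001  0.0015 0.001 ] turn 0.002
```

```bash
python3 -m inch '[[1.2,2.5,0.7,0,0,0],[0,0,0,0,0,0],[0,0,0,0,0,0],[0,0,0,0,0,0]]'; python3 go.py .6095 -.335 .0028 30 1; python3 -m inch '[[0,0,0,0,0,0],[0,0,0,0,0,0],[0,0,0,0,0,0],[0,0,0,0,0,0],[0,0,0,0,0,0],[0,0,0,0,0,0]]' 58 15; python3 go.py
```

```text
clock: 18.48
tool_pos: [0.6089, -0.335, 0.0025]
eef_rot: [0.683, 0.184, -0.183, -0.683]
contact_force: [-0.4, -0.2, -0.4]
opening: 1.001
t 18.48 pos [ 0.6089 -0.335   0.0025] jaw [0.865 0.501 0.   ] down [ 0. -0. -1.] F [-0.4 -0.2 -0.4] open 88.2 q [ 0.68  1.12 -0.5   1.44  0.68  0.76  0.44]
N 1 row [ 0.5 -0.3 -0.3] [0.0003 0.0016 0.0001] turn 0.002
clock: 18.98
tool_pos: [0.6089, -0.3351, 0.0024]
eef_rot: [0.683, 0.184, -0.183, -0.683]
contact_force: [-0.0, 0.2, -0.2]
opening: 0.742
t 18.98 pos [ 0.6089 -0.3351  0.0024] jaw [0.865 0.501 0.   ] down [ 0. -0. -1.] F [-0.   0.2 -0.2] open 65.4 q [ 0.68  1.12 -0.5   1.44  0.68  0.76  0.44]
```

```bash
python3 -m inch '[[0,-4,0,0,0,0],[0,-12,0,0,0,0],[0,-25,0,0,0,0],[0,-35,0,0,0,0],[0,-35,0,0,0,0],[0,-30,0,0,0,0],[0,-15,5,0,0,0],[0,-5,15,0,0,0]]'; python3 go.py .5768 .153 .155 3.7 16
```

```text
clock: 19.65
tool_pos: [0.6009, -0.32, 0.1674]
eef_rot: [0.685, 0.184, -0.18, -0.681]
contact_force: [-0.4, -0.8, -1.0]
opening: 0.744
t 19.65 pos [ 0.6009 -0.32    0.1674] jaw [0.867 0.498 0.004] down [ 0.007 -0.004 -1.   ] F [-0.4 -0.8 -1. ] open 65.5 q [ 0.71  0.9  -0.59  1.44  0.56  0.97  0.5 ]
N 16 row [ 7.6  0.7 28.9] [0.0004 0.0286 0.0003] turn 0.457
```

```bash
python3 -m inch '[[6,0,22,0,0.028,0],[7.6,0.5,29,0,0.0286,0],[7.6,0.5,29,0,0.0286,0],[7.6,0.5,29,0,0.0286,0],[7.6,0.5,29,0,0.0286,0],[7.6,0.5,29,0,0.0286,0],[7.6,0.5,29,0,0.0286,0],[7.6,0.5,29,0,0.0286,0],[7.6,0.5,29,0,0.0286,0],[7.6,0.5,29,0,0.0286,0],[7.6,0.5,29,0,0.0286,0],[7.6,0.5,29,0,0.0286,0]]'; python3 go.py .5768 .153 .15 3.7 5
```

```text
clock: 20.65
tool_pos: [0.5597, 0.0327, 0.1578]
eef_rot: [0.704, 0.064, -0.064, -0.704]
contact_force: [1.2, -0.2, -1.4]
opening: 0.738
t 20.65 pos [0.5597 0.0327 0.1578] jaw [ 0.984  0.18  -0.001] down [-0.001 -0.    -1.   ] F [ 1.2 -0.2 -1.4] open 65.0 q [ 0.11  0.74 -0.43  1.83  0.47  0.67 -0.41]
N 5 row [ 6.6  1.5 23.4] [ 0.      0.0233 -0.0003] turn 0.117
```

```bash
python3 -m inch '[[7,1,27,0,0.0233,0],[7,1,26,0,0.0233,0],[7,1,22,0,0.0233,0],[5,1,16,0,0.0233,0],[4,4,11,0,0.0233,0],[2,8,7,0,0,0],[0,8,3,0,0,0],[0,3,0,0,0,0],[0,0,0,0,0,0],[0,0,0,0,0,0],[0,0,0,0,0,0]]'; python3 go.py .5768 .153 .104 3.7 1
```

```text
clock: 21.57
tool_pos: [0.5772, 0.1452, 0.1308]
eef_rot: [0.707, 0.023, -0.023, -0.706]
contact_force: [0.1, -0.9, -0.5]
opening: 0.741
t 21.57 pos [0.5772 0.1452 0.1308] jaw [ 0.998  0.065 -0.   ] down [-0.    -0.001 -1.   ] F [ 0.1 -0.9 -0.5] open 65.3 q [-0.12  0.81 -0.37  1.75  0.43  0.67 -0.66]
N 1 row [ 0.1 26.8  7.9] [ 0.0008 -0.     -0.0002] turn 0.001
```

```bash
python3 -m inch '[[0,3,3,0,0,0],[0,6,3,0,0,0],[0,6,1.8,0,0,0],[0,4,0,0,0,0],[0,2,0,0,0,0],[0,1,0,0,0,0],[0,0,0,0,0,0],[0,0,0,0,0,0],[0,0,0,0,0,0]]'; python3 go.py .5768 .153 .104 3.7 1
```

```text
clock: 22.32
tool_pos: [0.5768, 0.1541, 0.109]
eef_rot: [0.707, 0.023, -0.023, -0.707]
contact_force: [-0.2, -0.6, -1.2]
opening: 0.74
t 22.32 pos [0.5768 0.1541 0.109 ] jaw [0.998 0.066 0.   ] down [ 0. -0. -1.] F [-0.2 -0.6 -1.2] open 65.2 q [-0.14  0.84 -0.35  1.75  0.45  0.63 -0.69]
N 1 row [-0.1  5.  -1.1] [0.     0.0012 0.0003] turn 0.001
```

```bash
python3 -m inch '[[0,2,-1,0,0,0],[0,1.5,0,0,0,0],[0,1,0,0,0,0],[0,0.5,0,0,0,0],[0,0,0,0,0,0],[0,0,0,0,0,0]]'; python3 go.py .5768 .153 .1024 3.7 1; python3 - <<'E'
from plant import r
import numpy as np,cv2
for n in("scene",):
    s=r.snapshot(n); np.savez(f"{n}8.npz",**s)
    x,y=(350,140)
    cv2.imwrite(f"pics/{n}8.png",cv2.resize(s["img"][y:y+70,x:x+80,::-1],None,fx=8,fy=8))
E
```

```text
clock: 22.82
tool_pos: [0.5767, 0.1532, 0.1038]
eef_rot: [0.707, 0.023, -0.023, -0.707]
contact_force: [0.2, 0.1, -0.1]
opening: 0.746
t 22.82 pos [0.5767 0.1532 0.1038] jaw [ 0.998  0.066 -0.   ] down [-0. -0. -1.] F [ 0.2  0.1 -0.1] open 65.7 q [-0.14  0.85 -0.34  1.76  0.45  0.61 -0.69]
N 1 row [ 0.1  1.4 -0.2] [ 0.0001  0.0014 -0.    ] turn 0.001
```

View pics/scene8.png

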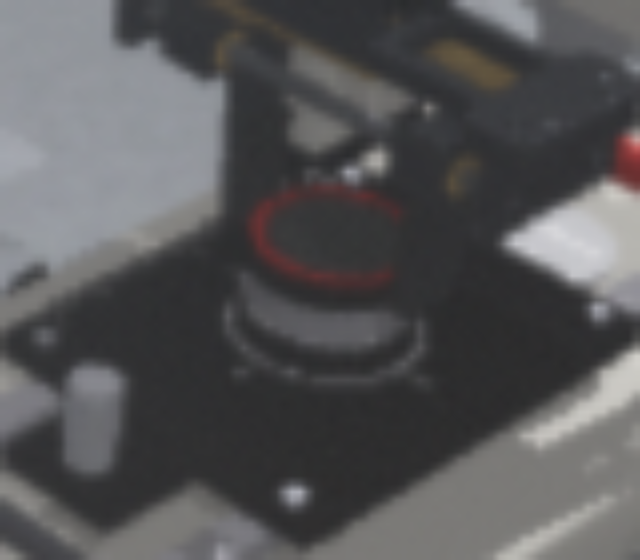

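The analyser is level just above the glass, its red ring centred near zoom pixel (333,235) and aligned with the stack. I creep to contact.

```bash
python3 -m inch '[[0,0.4,0,0,0,0],[0,0.4,0,0,0,0],[0,0.3,0,0,0,0],[0,0,0,0,0,0],[0,0,0,0,0,0]]'; python3 go.py
```

```text
clock: 23.28
tool_pos: [0.5767, 0.1532, 0.1027]
eef_rot: [0.707, 0.023, -0.023, -0.707]
contact_force: [-0.1, -0.0, -0.9]
opening: 0.748
t 23.28 pos [0.5767 0.1532 0.1027] jaw [ 0.998  0.066 -0.   ] down [-0. -0. -1.] F [-0.1 -0.  -0.9] open 65.9 q [-0.14  0.85 -0.34  1.76  0.46  0.61 -0.69]
```

```bash
python3 -m inch '[[0,0.4,0,0,0,0],[0,0.2,0,0,0,0],[0,0,0,0,0,0],[0,0,0,0,0,0]]'; python3 go.py
```

```text
clock: 23.62
tool_pos: [0.5768, 0.1532, 0.1023]
eef_rot: [0.707, 0.023, -0.023, -0.707]
contact_force: [-0.2, -0.3, 1.8]
opening: 0.748
t 23.62 pos [0.5768 0.1532 0.1023] jaw [0.998 0.066 0.   ] down [ 0. -0. -1.] F [-0.2 -0.3  1.8] open 65.9 q [-0.14  0.85 -0.34  1.76  0.46  0.61 -0.69]
```

Contact is about 3 N. I release, lift, and retreat over the knob.

```bash
python3 -m inch '[[0,0,0,0,0,0],[0,0,0,0,0,0],[0,0,0,0,0,0],[0,0,0,0,0,0]]' 88 15; python3 -m inch '[[0,-5,0,0,0,0],[0,-15,0,0,0,0],[0,-20,0,0,0,0],[0,-15,-10,0,0,0],[0,-5,-20,0,0,0],[0,0,-30,0,0,0],[0,0,-30,0,0,0],[0,0,-30,0,0,0],[0,0,-25,0,0,0],[0,0,-15,0,0,0],[0,0,0,0,0,0],[0,0,0,0,0,0]]' 45; python3 go.py .5848 .0285 .16 3.7; python3 - <<'E'
from plant import r
import numpy as np,cv2
for n in("scene","top"):
    s=r.snapshot(n); np.savez(f"{n}9.npz",**s)
    x,y=(350,140) if n=="scene" else (190,145)
    cv2.imwrite(f"pics/{n}9.png",cv2.resize(s["img"][y:y+70,x:x+80,::-1],None,fx=8,fy=8))
from h import *
for n,c in(("top",(224.5,179)),("scene",(391,169))):
    s=load(n,9);k=cv2.bitwise_and(hsvmask(s,"red"),roi(s,c,13));c,e=hull_c(k);print(n,c,e,ray(s,c,.112)[:2].round(4))
E
```

```text
clock: 23.95
tool_pos: [0.5768, 0.1532, 0.102]
eef_rot: [-0.707, -0.023, 0.023, 0.707]
contact_force: [0.2, 0.2, -0.1]
opening: 0.99
clock: 24.95
tool_pos: [0.5873, -0.0067, 0.1624]
eef_rot: [-0.707, -0.023, 0.023, 0.707]
contact_force: [-0.4, 0.4, -0.6]
opening: 0.511
t 24.95 pos [ 0.5873 -0.0067  0.1624] jaw [0.998 0.064 0.   ] down [ 0.  0. -1.] F [-0.4  0.4 -0.6] open 45.0 q [ 0.17  0.76 -0.42  1.75  0.44  0.72 -0.41]
N 2 row [-0.1  1.2 17.7] [-0.0002 -0.0002  0.0002] turn 0.001
top [224.15901361 179.00977891] ((224.26210021972656, 178.9251708984375), (22.14786720275879, 23.316837310791016), 51.409400939941406) [0.5744 0.153 ]
scene [400.19191919 171.04040404] ((398.0, 170.0), (7.155417442321777, 9.237604141235352), 135.0) [0.598  0.1667]
```

View pics/top9.png

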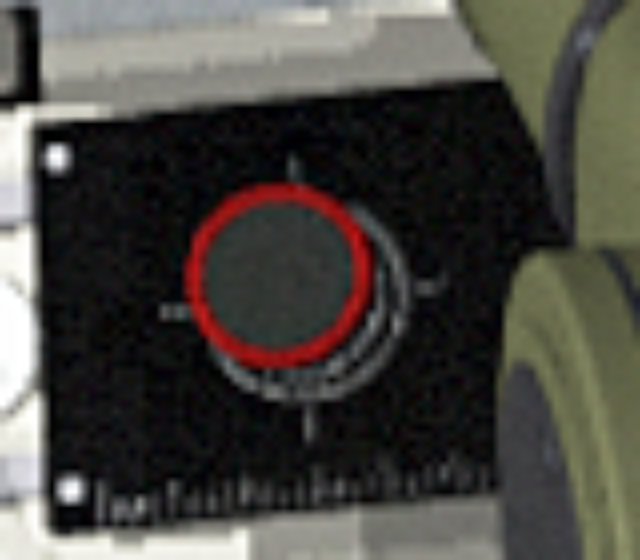

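View pics/scene9.png

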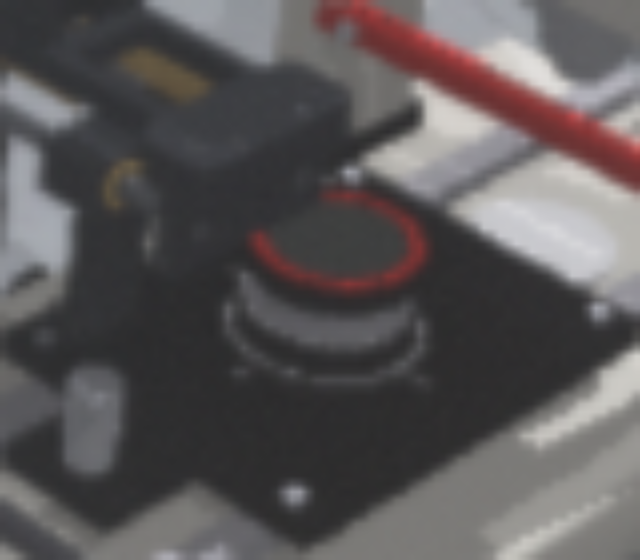

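Top view puts the analyser at (.5744,.153), dead on the window's (.5745,.1525). The scene view looks about 1 px to the right, partly hidden by the gripper, so I check that before moving on.

```bash
python3 - <<'E'
from h import *
s=load("scene",9)
print("expected",(proj(s,[.5775,.1533,.112])-[350,140]+.5)*8-.5)
k=cv2.bitwise_and(hsvmask(s,"red"),roi(s,(392,170),14))
ys,xs=np.where(k>0);keep=(ys<178)&(ys>160)&(xs>378)&(xs<406)
k2=np.zeros_like(k);k2[ys[keep],xs[keep]]=255
# loosen red: R minus G
im=s["img"].astype(int);m=((im[...,0]-im[...,1]>35)&(roi(s,(392,170),14)>0)).astype(np.uint8)*255
cs,_=cv2.findContours(m,cv2.RETR_EXTERNAL,cv2.CHAIN_APPROX_NONE)
p=np.vstack(cs);e=cv2.fitEllipse(cv2.convexHull(p));print(e,ray(s,e[0],.112)[:2])
s=load("scene",5);m=cv2.bitwise_and(hsvmask(s,"pale"),roi(s,(391,177),15));e=hull_c(m)[1];print(e)
E
python3 -m inch '[[0,0,10,0,0,0],[0,0,16,0,0,0],[0,0,9.5,0,0,0],[0,0,0,0,0,0],[0,0,0,0,0,0],[0,0,0,0,0,0]]'; python3 go.py .5848 .0285 .16 3.7 1
python3 - <<'E'
from plant import r
import numpy as np,cv2
s=r.snapshot("scene"); np.savez("scene10.npz",**s)
x,y=(330,130)
cv2.imwrite(f"pics/scene10.png",cv2.resize(s["img"][y:y+90,x:x+100,::-1],None,fx=6,fy=6))
from h import *
print("knob axis top expected", (proj(s,[.5848,.0285,.108])-[x,y]+.5)*6-.5,"tcp",(proj(s,[.5848,.0285,.16])-[x,y]+.5)*6-.5)
E
```

```text
expected [337.72235707 237.84335231]
((392.2144775390625, 169.81195068359375), (12.019394874572754, 20.50004768371582), 93.53809356689453) [0.58012324 0.15242028]
((390.6502685546875, 176.67495727539062), (11.684796333312988, 21.534334182739258), 97.28724670410156)
clock: 25.55
tool_pos: [0.5849, 0.0288, 0.1621]
eef_rot: [0.707, 0.023, -0.023, -0.706]
contact_force: [0.1, -0.5, -0.4]
opening: 0.509
t 25.55 pos [0.5849 0.0288 0.1621] jaw [ 0.998  0.066 -0.   ] down [-0.    -0.001 -1.   ] F [ 0.1 -0.5 -0.4] open 44.8 q [ 0.11  0.76 -0.41  1.75  0.43  0.72 -0.47]
N 1 row [-0.1  2.1 -0.3] [ 0.0009  0.0017 -0.0002] turn 0.002
knob axis top expected [189.77809957 342.94242816] tcp [199.7156403  249.06920062]
```

View pics/scene10.png

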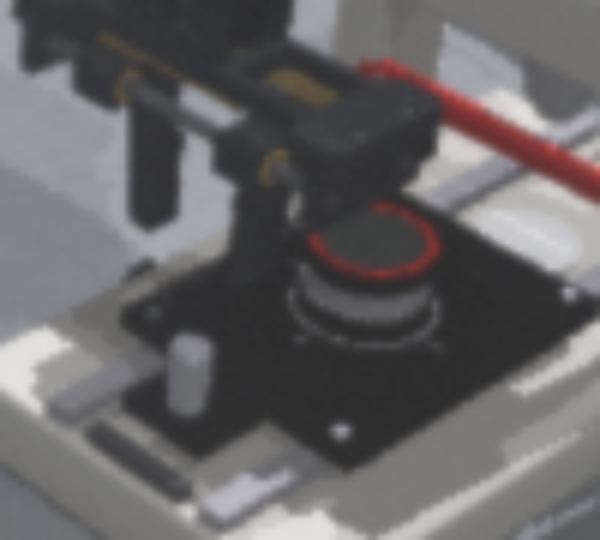

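The analyser matches its expected scene position (337,238) within 0.3 px. The knob top at (190,342) matches the prediction (190,343). I descend around the knob and grip it.

```bash
python3 -m inch '[[0,10,0,0,0,0],[0,20,0,0,0,0],[0,20,0,0,0,0],[0,15,0,0,0,0],[0,10,0,0,0,0],[0,4,0,0,0,0],[0,0,0,0,0,0],[0,0,0,0,0,0],[0,0,0,0,0,0]]'; python3 go.py .5848 .0285 .083 3.7 1
```

```text
clock: 26.35
tool_pos: [0.5856, 0.029, 0.0839]
eef_rot: [-0.707, -0.024, 0.023, 0.707]
contact_force: [-0.3, 0.1, -1.1]
opening: 0.506
t 26.35 pos [0.5856 0.029  0.0839] jaw [0.998 0.066 0.002] down [ 0.002  0.    -1.   ] F [-0.3  0.1 -1.1] open 44.6 q [ 0.07  0.87 -0.34  1.8   0.5   0.56 -0.53]
N 1 row [-0.8  0.9 -0.4] [-0.0001  0.0011  0.0016] turn 0.002
```

```bash
python3 -m inch '[[-0.7,0,-0.4,0,0,0],[0,0,0,0,0,0],[0,0,0,0,0,0],[0,0,0,0,0,0],[0,0,0,0,0,0],[0,0,0,0,0,0]]' 14 15; python3 go.py
```

```text
clock: 26.85
tool_pos: [0.5857, 0.0286, 0.0835]
eef_rot: [-0.707, -0.024, 0.022, 0.707]
contact_force: [3.5, -0.6, -0.1]
opening: 0.199
t 26.85 pos [0.5857 0.0286 0.0835] jaw [0.998 0.066 0.003] down [ 0.003  0.001 -1.   ] F [ 3.5 -0.6 -0.1] open 17.5 q [ 0.07  0.87 -0.34  1.8   0.5   0.55 -0.53]
```

```bash
python3 -m inch '[[0.5,0,0.5,0,0,0],[0.3,0,1,0,0,0],[0,0,1.5,0,0,0],[0,0,2,0,0,0],[0,0,2.5,0,0,0],[0,0,3,0,0,0],[0,0,3.5,0,0,0],[0,0,4,0,0,0],[0,0,4,0,0,0],[0,0,4,0,0,0],[0,0,4,0,0,0],[0,0,4,0,0,0]]'; python3 go.py
```

```text
clock: 27.85
tool_pos: [0.5833, 0.063, 0.0835]
eef_rot: [0.707, 0.024, -0.023, -0.707]
contact_force: [3.9, -3.2, 5.1]
opening: 0.199
t 27.85 pos [0.5833 0.063  0.0835] jaw [0.998 0.066 0.001] down [ 0.001  0.    -1.   ] F [ 3.9 -3.2  5.1] open 17.5 q [ 0.    0.87 -0.33  1.8   0.49  0.55 -0.58]
```

```bash
python3 - <<'E'
from plant import r
import numpy as np,cv2
s=r.snapshot("scene"); np.savez("scene11.npz",**s)
x,y=(330,110)
cv2.imwrite(f"pics/scene11.png",cv2.resize(s["img"][y:y+100,x:x+130,::-1],None,fx=6,fy=6))
E
```

```text
(no output)
```

View pics/scene11.png

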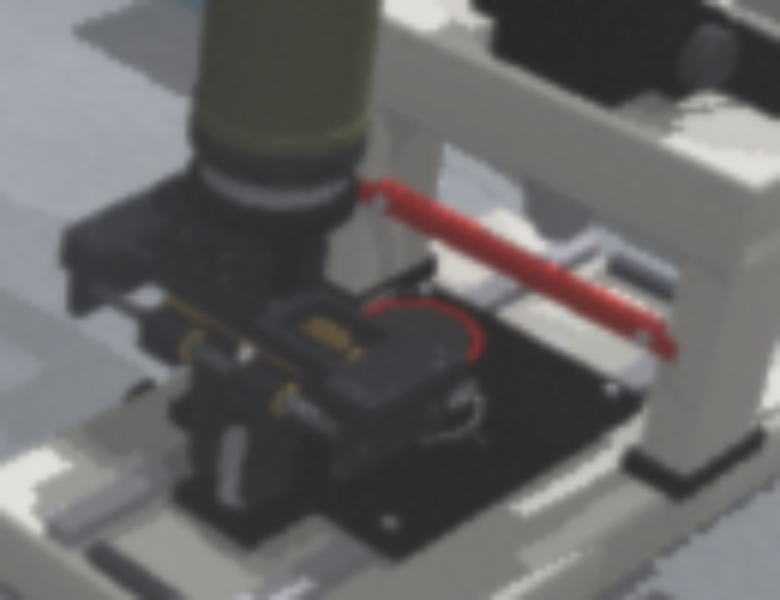

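The stage is moving with the knob. The stack is upright with its red ring at zoom pixel (425,330), approaching the bar, and the gripper is well clear of it. I continue at steady speed.

```bash
python3 -m inch '[[0.5,-0.3,1,0,0,0],[0,0,2,0,0,0],[0,0,3,0,0,0],[0,0,4,0,0,0],[0,0,4,0,0,0],[0,0,4,0,0,0],[0,0,4,0,0,0],[0,0,4,0,0,0],[0,0,4,0,0,0],[0,0,4,0,0,0],[0,0,4,0,0,0],[0,0,4,0,0,0]]'; python3 go.py;  python3 -m inch '[[0,0,4,0,0,0],[0,0,4,0,0,0],[0,0,4,0,0,0],[0,0,4,0,0,0],[0,0,4,0,0,0],[0,0,4,0,0,0],[0,0,3,0,0,0],[0,0,3,0,0,0],[0,0,2,0,0,0],[0,0,2,0,0,0]]'; python3 go.py
```

```text
clock: 28.9
tool_pos: [0.5804, 0.1048, 0.0834]
eef_rot: [0.707, 0.023, -0.023, -0.707]
contact_force: [3.3, -3.3, 5.2]
opening: 0.203
t 28.90 pos [0.5804 0.1048 0.0834] jaw [ 0.998  0.066 -0.   ] down [-0. -0. -1.] F [ 3.3 -3.3  5.2] open 17.9 q [-0.07  0.87 -0.32  1.79  0.48  0.56 -0.63]
clock: 29.73
tool_pos: [0.5782, 0.1388, 0.0835]
eef_rot: [-0.707, -0.023, 0.023, 0.707]
contact_force: [3.2, -3.2, 4.9]
opening: 0.199
t 29.73 pos [0.5782 0.1388 0.0835] jaw [ 0.998  0.066 -0.   ] down [-0.  0. -1.] F [ 3.2 -3.2  4.9] open 17.6 q [-0.13  0.88 -0.32  1.77  0.47  0.57 -0.68]
```

```bash
python3 -m inch '[[0,0,2,0,0,0],[0,0,2,0,0,0],[0,0,2,0,0,0],[0,0,2,0,0,0],[0,0,2,0,0,0],[0,0,2,0,0,0],[0,0,2,0,0,0],[0,0,1.5,0,0,0],[0,0,1.5,0,0,0]]'; python3 go.py
```

```text
clock: 30.48
tool_pos: [0.577, 0.1556, 0.0835]
eef_rot: [0.707, 0.023, -0.023, -0.707]
contact_force: [3.1, -2.4, 5.1]
opening: 0.199
t 30.48 pos [0.577  0.1556 0.0835] jaw [ 0.998  0.066 -0.   ] down [-0. -0. -1.] F [ 3.1 -2.4  5.1] open 17.5 q [-0.16  0.88 -0.32  1.76  0.46  0.57 -0.7 ]
```

```bash
python3 -m inch '[[0,0,1.5,0,0,0],[0,0,1.5,0,0,0],[0,0,1.5,0,0,0],[0,0,1.5,0,0,0],[0,0,1.5,0,0,0]]'; python3 go.py; python3 - <<'E'
from plant import r
import numpy as np,cv2
s=r.snapshot("scene"); np.savez("scene12.npz",**s)
x,y=(330,110)
cv2.imwrite(f"pics/scene12.png",cv2.resize(s["img"][y:y+100,x:x+130,::-1],None,fx=6,fy=6))
E
```

```text
clock: 30.9
tool_pos: [0.5768, 0.1592, 0.0834]
eef_rot: [0.709, 0.022, -0.023, -0.705]
contact_force: [4.1, -11.1, 8.6]
opening: 0.197
t 30.90 pos [0.5768 0.1592 0.0834] jaw [ 0.998  0.064 -0.001] down [-0.001 -0.006 -1.   ] F [  4.1 -11.1   8.6] open 17.4 q [-0.17  0.88 -0.31  1.76  0.46  0.58 -0.7 ]
```

View pics/scene12.png

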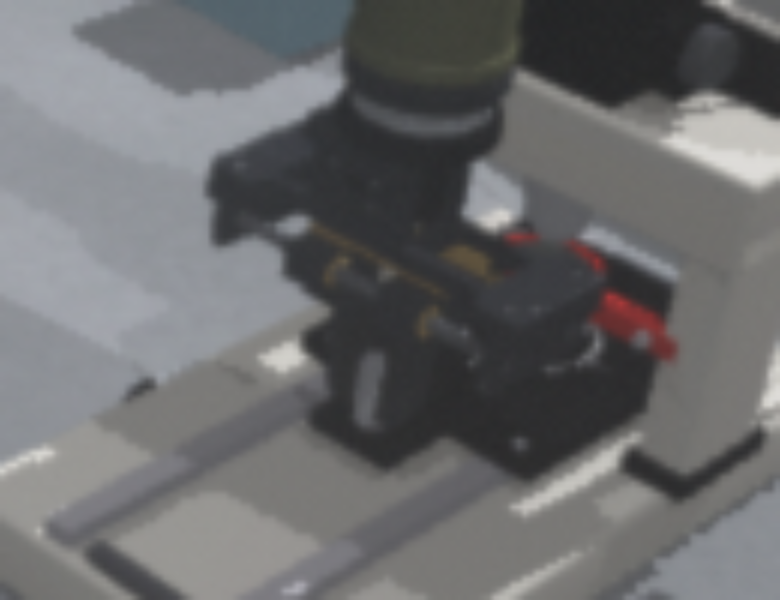

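The force rose to 11 N with the stage well under the bar, after 131 mm of travel. A 1 mm nudge will confirm it is the stop.

```bash
python3 -m inch '[[0,0,1,0,0,0],[0,0,0.5,0,0,0],[0,0,0,0,0,0],[0,0,0,0,0,0]]'; python3 go.py
```

```text
clock: 31.28
tool_pos: [0.5768, 0.1592, 0.0834]
eef_rot: [0.709, 0.022, -0.023, -0.704]
contact_force: [3.4, -10.5, 8.1]
opening: 0.198
t 31.28 pos [0.5768 0.1592 0.0834] jaw [ 0.998  0.063 -0.001] down [-0.001 -0.008 -1.   ] F [  3.4 -10.5   8.1] open 17.4 q [-0.17  0.88 -0.31  1.76  0.46  0.58 -0.71]
```

The tool holds at y=0.1592 under continued push, so this is the stop. I open, rise straight off the knob, then back away.

```bash
python3 -m inch '[[0,0,0,0,0,0],[0,0,0,0,0,0],[0,0,0,0,0,0],[0,0,0,0,0,0]]' 45 15; python3 go.py .5768 .158 .0834 3.7 1; python3 - <<'E'
from plant import r
import numpy as np,cv2
s=r.snapshot("scene"); np.savez("scene13.npz",**s)
x,y=(330,110)
cv2.imwrite(f"pics/scene13.png",cv2.resize(s["img"][y:y+100,x:x+130,::-1],None,fx=6,fy=6))
E
```

```text
clock: 31.62
tool_pos: [0.575, 0.1658, 0.0827]
eef_rot: [-0.706, -0.023, 0.025, 0.707]
contact_force: [-0.1, -0.0, 0.5]
opening: 0.473
t 31.62 pos [0.575  0.1658 0.0827] jaw [ 0.998  0.068 -0.003] down [-0.003  0.001 -1.   ] F [-0.1 -0.   0.5] open 41.7 q [-0.18  0.88 -0.32  1.76  0.46  0.58 -0.71]
N 1 row [ 1.3 -0.7 -7.9] [-0.0012  0.0033 -0.0026] turn 0.004
```

View pics/scene13.png

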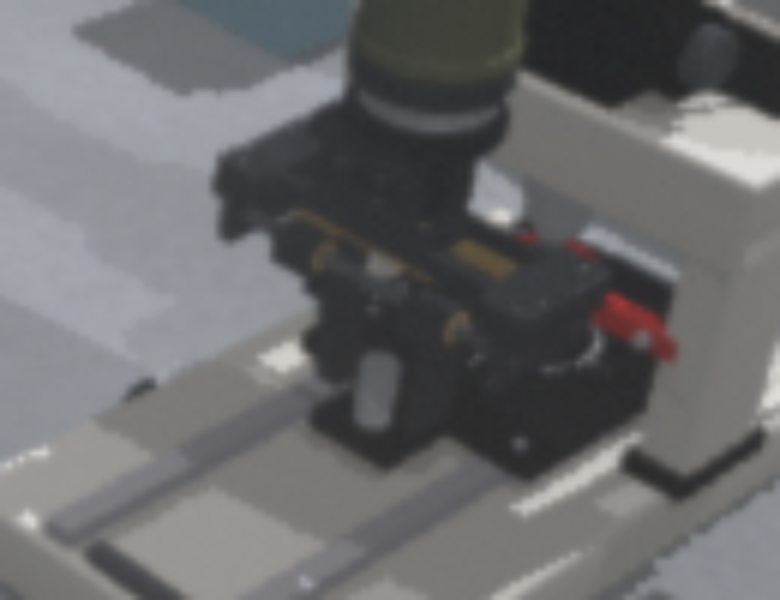

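The fingers are open around the knob at (376,390), and the stage has not moved. I rise and retreat.

```bash
python3 -m inch '[[0,-5,-1,0,0,0],[0,-10,-1,0,0,0],[0,-15,0,0,0,0],[0,-15,0,0,0,0],[0,-10,-10,0,0,0],[0,-5,-20,0,0,0],[0,0,-30,0,0,0],[0,0,-35,0,0,0],[0,0,-35,0,0,0],[0,0,-35,0,0,0],[0,0,-35,0,0,0],[0,0,-30,0,0,0]]'; python3 -m inch '[[0,0,-30,0,0,0],[0,-10,-30,0,0,0],[0,-10,-30,0,0,0],[0,0,-20,0,0,0],[0,0,-10,0,0,0],[0,0,0,0,0,0],[0,0,0,0,0,0]]'; python3 go.py; python3 - <<'E'
from plant import r
import numpy as np,cv2
for n in("scene","top"):
    s=r.snapshot(n); np.savez(f"{n}14.npz",**s)
    x,y=(330,100) if n=="scene" else (130,120)
    cv2.imwrite(f"pics/{n}14.png",cv2.resize(s["img"][y:y+100,x:x+130,::-1],None,fx=6,fy=6))
    cv2.imwrite(f"pics/{n}14f.png",s["img"][:,:,::-1])
E
```

```text
clock: 32.67
tool_pos: [0.5914, -0.0714, 0.144]
eef_rot: [0.707, 0.022, -0.022, -0.706]
contact_force: [-0.7, -0.4, -0.3]
opening: 0.515
clock: 33.25
tool_pos: [0.5993, -0.1863, 0.1633]
eef_rot: [-0.706, -0.023, 0.023, 0.707]
contact_force: [-0.3, 1.5, -0.1]
opening: 0.511
t 33.25 pos [ 0.5993 -0.1863  0.1633] jaw [ 0.998  0.066 -0.   ] down [-0.001  0.001 -1.   ] F [-0.3  1.5 -0.1] open 45.0 q [ 0.47  0.81 -0.45  1.62  0.45  0.82 -0.1 ]
```

View pics/scene14.png

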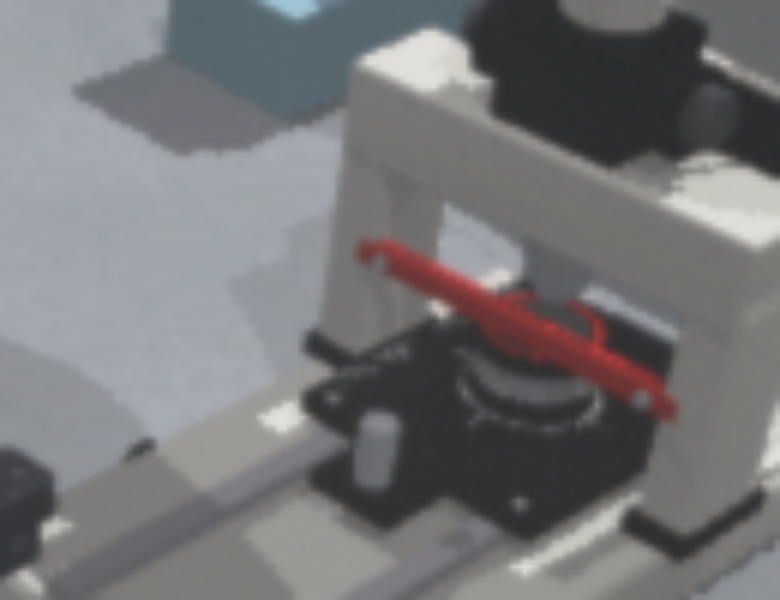

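View pics/top14.png

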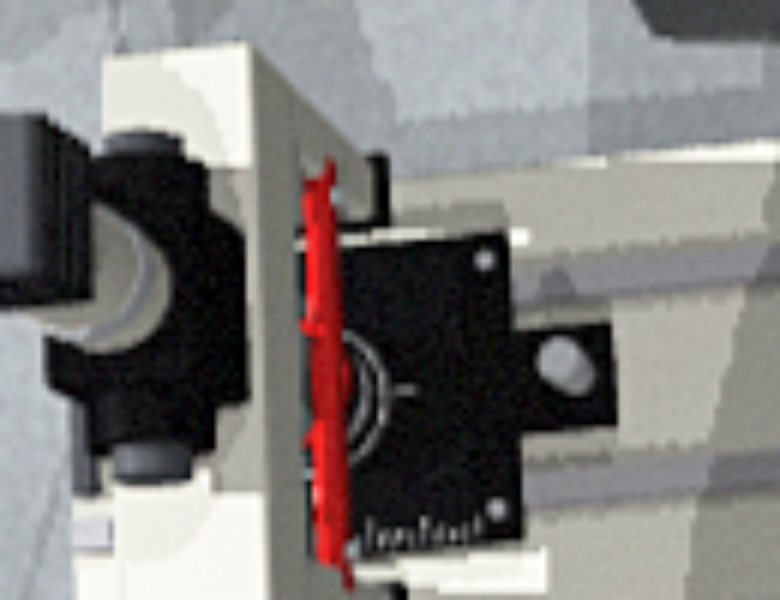

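View pics/scene14f.png

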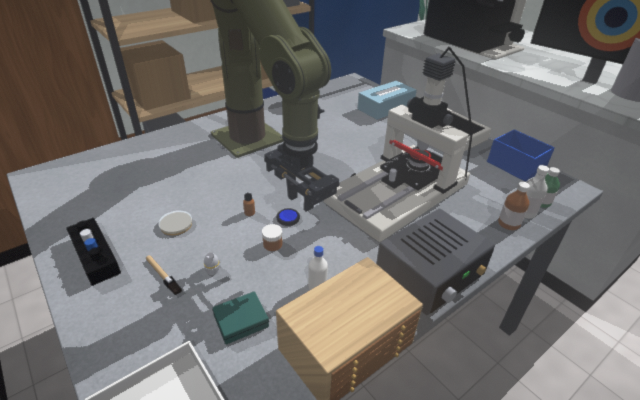

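The loaded stage is under the bar. In the scene zoom the analyser's red ring is visible behind the bar (500–607, 290–360) over the stage ring (457–605). I quantify travel and centring with an overlay, and check that the bystanders are where they were.

```bash
python3 - <<'E'
from h import *
T=load("top",14);S=load("scene",14);T0=load("top",0);S0=load("scene",9)
old=np.array([[.6404,.0727],[.5207,.0643]])
for (u,v),o in zip(((485,260),(497,508)),old):
    p=ray(T,(130+(u+.5)/6-.5,120+(v+.5)/6-.5),.074)[:2];print("dot",p.round(4),"moved",(p-o).round(4),np.linalg.norm(p-o).round(4))
d=.1310*np.array([-.066,.998]);c=np.array([.578,.1531])+d
x,y=330,100
im=cv2.resize(S["img"][y:y+100,x:x+130,::-1],None,fx=6,fy=6)
t=np.linspace(0,2*np.pi,90)
for z,r,col in((.112,.033,(255,255,0)),(.100,.031,(0,255,0)),(.086,.033,(255,0,255)),(.074,.036,(0,255,255))):
    for a in t:
        u=(proj(S,[c[0]+r*np.cos(a),c[1]+r*np.sin(a),z])-[x,y]+.5)*6-.5;cv2.circle(im,tuple(int(round(q)) for q in u),1,col,-1)
cv2.imwrite("pics/ov14.png",im)
for nm,k,cc,r in(("blue","blue",(332,219),15),):
    for s in(T0,T):
        m=cv2.bitwise_and(hsvmask(s,k),roi(s,cc,r));print(nm,hull_c(m)[0] if m.any() else None)
diff=cv2.absdiff(load("scene",0)["img"],S["img"]).max(2)
for nm,cc,r in(("jar",(272,237),14),("oil",(249,204),12),("obj",(211,262),12),("box",(241,315),30),("petri",(175,223),20),("brush",(163,274),18),("cleaner",(318,268),20),("blue",(288,216),12)):
    print(nm,round(float(np.median(diff[roi(S,cc,r)>0])),1))
E
```

```text
dot [0.6315 0.2019] moved [-0.0089  0.1292] 0.1295
dot [0.5123 0.1942] moved [-0.0084  0.1299] 0.1301
blue [332.44146006 219.315427  ]
blue [332.4258109  219.30641822]
jar 5.0
oil 6.0
obj 7.0
box 15.0
petri 8.0
brush 27.0
cleaner 9.0
blue 6.0
```

View pics/ov14.png

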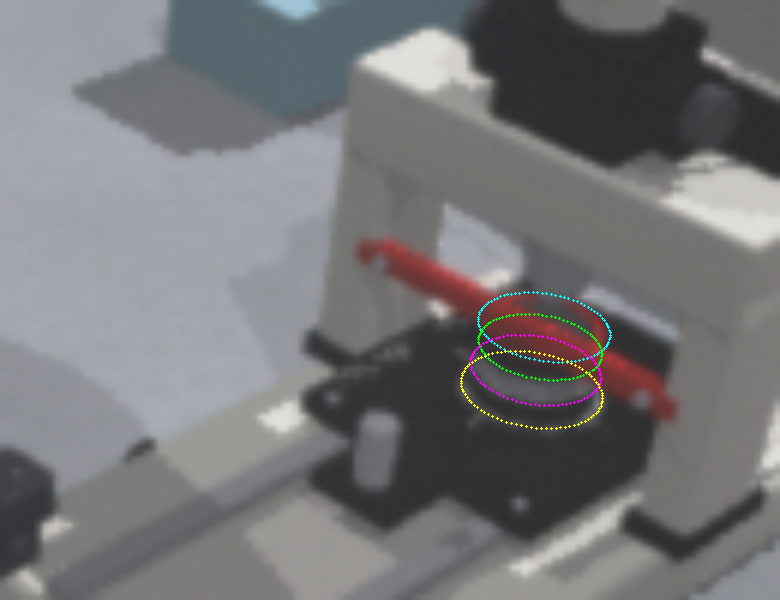

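The overlay matches the stack: the cyan analyser and yellow stage ring outlines sit on the imaged ones, and the bystanders are unmoved. The stage's top-view marks shifted by about 0.130 m, which agrees with the 0.131 m tool travel. I hand in.

```bash
python3 - <<'E'
from plant import r
print(r.finish_job()); print(r.get_state()["clock"])
E
```

```text
the job is handed in; nothing more can be done
None
the job is handed in; nothing more can be done
```

The job is handed in, at about 33 s on the robot's clock. The polariser, sight glass and analyser are stacked flat on the stage ring. The loaded stage is pushed in under the red bar, and the gripper has let go and backed well clear.

**Placing:** Each disc was lowered until it met the surface at about 2–4 N before I released it. Seen from the top camera, all three discs came out within about 1 mm of the window centre. The scene camera agreed to about 1–2 mm. Across the bench the two cameras disagree by up to about 5 mm in x, so I used a value between them.

**Stage:** It slid at a steady 3 N or so. After about 131 mm it locked and the push rose to about 11 N. A further 1–1.5 mm of push did not move it, but the force did not rise either. So I take this as the stop from the sudden lock, not from a direct reading of the stage travel. The top-view marks on the stage moved 129.5–130.1 mm, which matches within camera error.

**Last picture:** The stack is upright under the bar and matches the outlines drawn for a centred stack. The bar hides part of it, so this final centring check is less exact than the ones before the push. The blue filter is where it was, to within 0.02 pixel. I compared the other bystanders only roughly, by image difference. The lens brush and slide box differed most in brightness, which I put down to shifted arm shadow; both appear in their original positions.

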